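Fetch a spice jar from the pull-out tray behind other things

ROBOT

A 6-joint arm with a two-finger parallel gripper is mounted at the origin on a cart in front of the work surface, level with it; the furniture and walls round the work are solid. World frame = base frame: x ahead of the robot, y to its left, z up, the work surface at z = 0. Lengths are in mm, angles in degrees, forces in N, time in s.
With the tool pointing down it reaches from about 325 to 900 mm from the base axis. Payload 6.1 kg.
Tool frame: the origin (TCP) lies at the very end of the fingers, on their centre line; the grasp point (between the pads) lies behind it (arm.hold_point_z is the z of the grasp point in the tool frame, in mm); z points along the fingers, y is the line along which they close (so a half turn about z gives the same grasp; the last joint's range is limited). The gripper opens to 87 mm and grips with 3 to 60 N. Pads are 19 mm wide; open, the fingers measure 117 mm over their backs; the gripper's body (75 mm by 190 mm) begins 51 mm behind the grasp point.
Start: joints at [62.447, 12.628, 87.462, -0, 79.91, -7.225], TCP at [217.125, 586.065, 222.538] pointing down, gripper open.
Joint ranges: [-170.65, 170.65], [-52.31, 119.04], [5.05, 147.46], [-71.25, 251.25], [11.57, 151.72], [-153.62, 153.62]. Speed limits (degrees/s): [147.25, 147.25, 172.46, 180, 180, 180].

INTERFACE

Orientations are given as a 3x3 rotation matrix whose columns are the frame's x, y, z axes.
In Python, from cell import arm gives the robot as it stands.
- The arm moves only by the tool servo_tool, never from a script. Its argument "moves" is a list of rows, each an object with "delta_pos": the shift along the tool's x, y, z in mm, a list of three; "twist": the turn about the tool's z in rad. In form: [{"delta_pos": [dx, dy, dz], "twist": twist}, ...]. A call has 1 to 20 rows; each row is the pose to reach, as a shift and turn from the pose commanded when the call began, along the tool's axes at that moment; what a row does not reach only later rows make up. A row lasts 1/8 s, in which the tool goes at most 62.5 mm and 10.7 degrees, less where a joint would pass 70% of its speed; a pose out of reach is approached as far as the arm can. A call with a gripper value outside its range is refused whole. "claw" is the opening, from -1 (shut) to 1 (fully open), set as the call begins (left out, the last holds). The fingers move at their own pace and stop on an object; the grip force is fixed at half the most. Time passes only in rows, so rows that repeat a pose let the fingers close. It gives the time, the measured TCP pose, the force, the opening and the grip force at its end, in the units of the state.
- arm.get_obs(): the state, without advancing time (a new reading comes with each control period).
- arm.snapshot(name): name is "scene" or "side" or "wrist"; returns a dict with "color" (384x512x3 uint8, red, green, blue), "intrinsics" (3x3 intrinsics, pixels), "cam_to_world" (4x4, takes a point from camera to world coordinates). Camera axes: x right, y up, looking along -z (the intrinsics and any distortion apply to the point x, -y, -z); pixel columns grow to the right and rows downward; lengths in mm; the calibration is good to about 2 mm. A picture is of the moment at which its call begins. There is no depth.
- arm.job_done(): hands the job in; it is judged then, once.
Trained networks look in a picture, given as the dict that the camera call returned (one of the last four; its "shot" number tells which), for a name from the list of things; names that differ only in an ending like _2 or _b are one class to them, and where a whole thing is asked for, a point or a joint stands for the part that bears it (a point fixed in the world has none). Each returns a list of dicts, best first, with "conf" (0 to 1); they miss things now and then, are a little off and sometimes report something else, mostly with a low value. They report only what shows in the picture. A call takes as long as a camera call.
- arm.cut_out(label, picture): "region" (384x512 bool, what is visible of it) and "uv" ([column, row] in pixels, amid what is visible of it).
The state is a dict: "time_s": time; "qpos": joint angles; "qvel": joint speeds; "tau": joint torques, N m; "tcp_pos": TCP position; "eef_rot": TCP orientation; "force": force on the tool from outside, world axes, zero at the start; "moment": the same for the moment, N m; "opening": finger opening in mm; "grasp_force": force on a finger pad.
Only numpy, scipy, OpenCV 4.12 (cv2) and the standard library are available. Lean on these libraries where they do the work, as an engineer would, in place of code of your own. Each camera call takes 0.05 s, during which the arm holds its last target. There are 200 camera calls.

TASK

Fetch the red-capped spice jar from the pull-out tray under the wire shelf and stand it in the empty pocket of the wooden caddy. The jam jar, the white spice jar and the kitchen timer stand in the tray's way: first set all three aside on the free worktop, pull the tray out to get the jar, and when you have it push the tray fully home and stand each of the three upright back on the spot where it stood at the start. Set each thing down gently, without dropping it, and leave the green-capped jar and the salt shaker standing in the tray.

Things in the scene. Friction and masses are not known exactly. Their poses are not given: they have to be found in the camera images.
- jam_jar: round glass jar of red jam with a white lid, 66 mm across (lid 64 mm) and 99 mm high, 0.42 kg. Origin: centre of its underside, z up. Stands on the worktop in front of the tray, in one of three places
- white_jar: slim white round spice jar with a white cap that has a green disc on top, 42 mm across and 100 mm high, 0.11 kg. Origin: centre of its underside, z up. Stands on the worktop in front of the tray, in one of three places
- timer: round kitchen timer, white below and red above, 67 mm across its lower half (to 24 mm high), 62 mm across its upper half (25 to 42 mm) with a 30 mm grip on top, 54 mm high in all, 0.14 kg; it does not turn, grasp it across the body. Origin: centre of its underside, z up. Stands on the worktop in front of the tray, in one of three places
- red_jar: the wanted jar: round spice jar with a red cap, 45 mm across and 106 mm high, 0.11 kg. Origin: centre of its underside, z up. Stands in one of the tray's three front pockets, seen from above between the wires of the shelf
- green_jar: round spice jar with a dark green cap, 46 mm across and 105 mm high; stays in the tray. Origin: centre of its underside, z up
- salt_shaker: glass salt shaker with a grey top, 44 mm across and 90 mm high; stays in the tray. Origin: centre of its underside, z up
- organiser: fixed black wire shelf, 0.29 m wide, deck 0.155 m high, with a pull-out tray under it. Origin: on the worktop under the middle of the shut tray's front face; x to the back (the tray pulls out along -x), y along the front. The deck (tins on its back part) spans x 0.02 to 0.24. The worktop from world x 0.36 to 0.53, y -0.45 to 0.48 is free of all but the things listed
- tray (a joint): the light wooden tray: how far it is pulled out, m, 0 shut, at most 0.15; about 2 N of friction, stays where left. Front panel 0.26 m wide, 52 mm high; floor 20 mm above the worktop; three front pockets 72 mm square, centred 44 mm behind the front face at y -0.078, 0, 0.078, their walls 45 mm high. Pulled out 0.10 m the pockets are clear of the deck
- tray_handle (a point): middle of the tray's handle: a straight round steel bar, 9 mm thick, 84 mm long along the organiser's y, its axis 36 mm above the worktop and 42 mm in front of the front panel, free above and below. It moves with the tray; axes as the organiser's
- caddy: fixed reddish-brown wooden caddy with two pockets; the other one holds a jar with a brown lid, 0.12 m high, centred 84 mm along -y. Origin: at worktop level under the centre of the empty pocket, 72 mm square, walls 7 mm thick and 44 mm high, floor 8 mm above the worktop. y along the caddy, x across. Outside it reaches 62 mm along +y, 152 mm along -y, 43 mm to either side

How it is judged:
By the outcome, as a careful person would: the job done as asked, in the order asked, and still so for the second after the job is handed in, with the robot touching nothing.
It also fails if it takes over 149 s, if anything falls off the work surface, if the arm or the gripper's body presses on something with over 40 N, if the wrist force passes 120 N, or if a joint passes its speed limit or range.

## Working session

There is one attempt and no reset: what is moved stays moved. The work goes in short steps, Python scripts to look and compute and a tool call to move; the robot and the scene stay as the last step left them, time stands still between calls to the robot, and variables do not carry over. Pictures are saved under pics/ and viewed, at most 14 in all, crops included, and the job is handed in when it is done.

Besides the shell and the picture viewer there is one more tool, called after "Request:" by a JSON object that holds its "method" and its "body". servo_tool: Moves the arm, as the interface text tells. Its arguments: {"type":"object","properties":{"moves":{"type":"array"},"claw":{"type":"number"}},"required":["moves"]}

```bash
ls; mkdir -p pics; python3 - <<'E'
from cell import arm
import cv2,numpy as np
o=arm.get_obs(); print(o); print(arm.hold_point_z)
ims=[]
for n in ["scene","side","wrist"]:
    s=arm.snapshot(n); cv2.imwrite(f"pics/{n}0.png",s["color"][:,:,::-1])
    print(n,s["intrinsics"].tolist(),np.round(s["cam_to_world"],3).tolist(), [k for k in s])
    for l in ["jam_jar","white_jar","timer","red_jar","green_jar","salt_shaker","organiser","tray","tray_handle","caddy"]:
        r=arm.cut_out(l,s); print(l,[(round(d["conf"],2),np.round(d["uv"]).tolist(),int(d["region"].sum())) for d in r[:3]])
E
```

```text
pics
{'time_s': 0.0, 'qpos': array([ 6.24453100e+01,  1.26746960e+01,  8.75253067e+01,  5.70428421e-05,
        7.99099749e+01, -7.22468367e+00]), 'qvel': array([ 0.02872264,  0.09522407, -0.04892575, -0.10131016, -0.02672107,
        0.05638795]), 'tau': array([-1.56035305e-03, -4.94616187e+01, -3.87366879e+01,  6.96555362e-02,
        5.74484188e-02, -1.66214832e-04]), 'tcp_pos': array([216.85518568, 585.51762627, 221.44738621]), 'eef_rot': array([[-9.37706944e-01,  3.47426103e-01, -8.88806961e-04],
       [ 3.47427155e-01,  9.37705432e-01, -1.70129161e-03],
       [ 2.42366001e-04, -1.90410863e-03, -9.99998158e-01]]), 'force': array([ 0.31518131,  0.17019678, -0.51691565]), 'moment': array([ 0.03630157, -0.04624401, -0.02150354]), 'grasp_force': 0.0, 'opening': 87.01376472759998}
-18.700000000000003
scene [[396.4049213714812, 0.0, 259.8032237224269], [0.0, 396.4049213714812, 196.91195062271998], [0.0, 0.0, 1.0]] [[0.518, 0.463, -0.719, -373.767], [-0.855, 0.27, -0.442, -490.378], [-0.011, 0.844, 0.536, 694.239], [0.0, 0.0, 0.0, 1.0]] ['color', 'intrinsics', 'cam_to_world', 'shot']
[... 827 characters left out ...]
, [227.0, 118.0], 6336)]
red_jar []
green_jar [(0.85, [240.0, 152.0], 356)]
salt_shaker [(0.76, [218.0, 143.0], 236)]
organiser [(0.7, [228.0, 120.0], 6439), (0.3, [197.0, 130.0], 403)]
tray [(0.78, [226.0, 135.0], 3286)]
tray_handle [(0.7, [228.0, 132.0], 3512)]
caddy [(0.87, [382.0, 249.0], 2618)]
wrist [[310.744827916031, 0.0, 250.75748994306812], [0.0, 310.744827916031, 188.62299097413293], [0.0, 0.0, 1.0]] [[0.347, -0.903, -0.254, 147.192], [0.938, 0.334, 0.093, 611.303], [0.001, -0.271, 0.963, 385.35], [0.0, 0.0, 0.0, 1.0]] ['color', 'intrinsics', 'cam_to_world', 'shot']
jam_jar []
white_jar []
timer []
red_jar []
green_jar []
salt_shaker []
organiser []
tray []
tray_handle []
caddy []
```

```bash
python3 - <<'E'
import cv2,numpy as np
a=cv2.imread("pics/scene0.png")[90:300,130:470];b=cv2.imread("pics/side0.png")[60:300,120:460]
cv2.imwrite("pics/a.png",cv2.resize(a,(794,490),interpolation=2)); cv2.imwrite("pics/b.png",cv2.resize(b,(794,560),interpolation=2))
E
```

```text
(no output)
```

View pics/a.png

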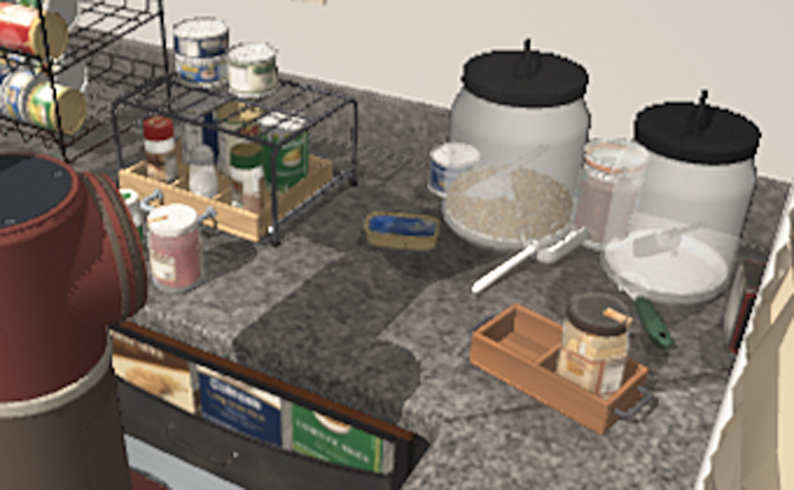

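View pics/b.png

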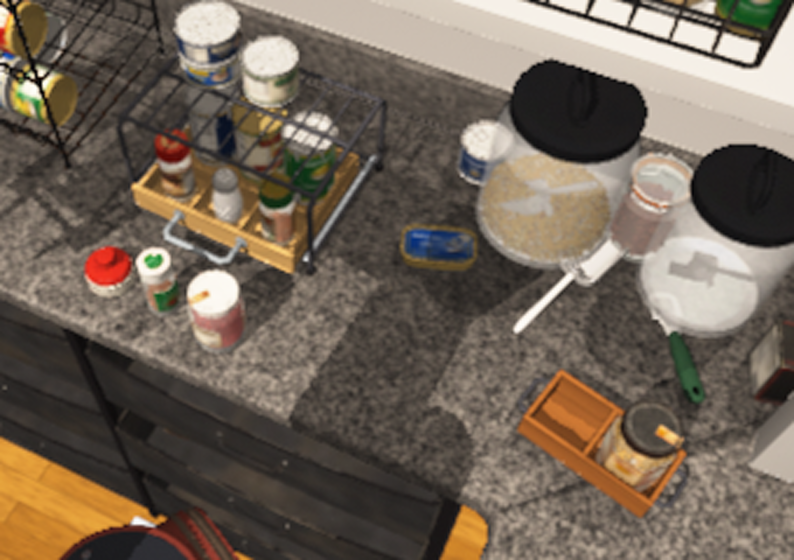

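```bash
cat > h.py <<'E'
import numpy as np,cv2
from cell import arm
def ray(s,uv):
    K=np.array(s["intrinsics"]);T=np.array(s["cam_to_world"])
    uv=np.atleast_2d(uv).astype(float)
    d=np.c_[(uv[:,0]-K[0,2])/K[0,0],-(uv[:,1]-K[1,2])/K[1,1],-np.ones(len(uv))]@T[:3,:3].T
    return T[:3,3],d
def onz(s,uv,z):
    o,d=ray(s,uv); return o+d*((z-o[2])/d[:,2])[:,None]
def proj(s,P):
    K=np.array(s["intrinsics"]);T=np.array(s["cam_to_world"])
    c=(np.atleast_2d(P)-T[:3,3])@T[:3,:3]
    return np.c_[K[0,0]*c[:,0]/-c[:,2]+K[0,2],K[1,1]*-c[:,1]/-c[:,2]+K[1,2]]
def cyl(secs,x,y,n=48):
    t=np.arange(n)*2*np.pi/n
    return np.vstack([np.c_[x+r*np.cos(t),y+r*np.sin(t),np.full(n,z)] for r,z in secs])
SEC={"jam_jar":[(33,0),(33,80),(32,99)],"white_jar":[(21,0),(21,100)],"timer":[(33.5,0),(33.5,24),(31,42),(15,54)],
"red_jar":[(22.5,0),(22.5,106)],"green_jar":[(23,0),(23,105)],"salt_shaker":[(22,0),(22,90)]}
def fit(s,region,name,x0,z0=0):
    """fit the silhouette (IoU) of an upright round thing"""
    from scipy.optimize import minimize
    m=region.astype(np.uint8); F=4
    big=cv2.resize(m,None,fx=F,fy=F,interpolation=0)
    def cost(p):
        P=cyl([(r,z+z0) for r,z in SEC[name]],*p)
        h=cv2.convexHull(((proj(s,P)+.5)*F).astype(np.float32))
        im=np.zeros_like(big);cv2.fillConvexPoly(im,np.round(h).astype(np.int32),1)
        return 1-(im&big).sum()/max(1,(im|big).sum())
    r=minimize(cost,x0,method="Nelder-Mead",options=dict(initial_simplex=np.array(x0)+[[0,0],[12,0],[0,12]],xatol=.2))
    return np.round(r.x,1),round(1-r.fun,2)
def snap(n,file=None):
    s=arm.snapshot(n)
    if file: cv2.imwrite("pics/"+file,s["color"][:,:,::-1])
    return s
def find(s,name,z0=0,zc=45):
    r=arm.cut_out(name,s)
    out=[]
    for d in r[:2]:
        x0=onz(s,d["uv"],z0+zc)[0,:2]
        out.append((round(d["conf"],2),np.round(d["uv"]).tolist())+fit(s,d["region"],name,x0,z0))
    return out
def ob():
    o=arm.get_obs(); return round(o["time_s"],2),np.round(o["tcp_pos"],1).tolist(),np.round(o["eef_rot"][:2,:2],3).tolist(),np.round(o["qpos"],1).tolist(),round(o["opening"],1),round(o["grasp_force"],1)
E
python3 - <<'E'
from h import *
s=snap("side")
for n in ["jam_jar","white_jar","timer"]: print(n,find(s,n))
for n in ["green_jar","salt_shaker"]: print(n,find(s,n,20))
c=lambda P:np.array(P)/2.335+[120,60]
print("tray top",onz(s,c([[133,188],[298,248]]),52).round())
print("caddy",onz(s,c([[563,372],[519,424],[645,513],[684,452]]),44).round())
print("redcap",onz(s,c([[173,143]]),122).round())
s=snap("scene"); print(find(s,"jam_jar"))
E
```

```text
jam_jar [(0.91, [213.0, 197.0], array([412.6, 188.8]), np.float64(0.95))]
white_jar [(0.76, [189.0, 182.0], array([418.2, 278.6]), np.float64(0.91))]
timer [(0.91, [168.0, 178.0], array([426.1, 367.3]), np.float64(0.8))]
green_jar [(0.82, [241.0, 146.0], array([575.8, 187. ]), np.float64(0.79))]
salt_shaker [(0.75, [216.0, 143.0], array([577.9, 265.6]), np.float64(0.7))]
tray top [[538. 394.  52.]
 [546. 140.  52.]]
caddy [[ 525. -237.   44.]
 [ 434. -211.   44.]
 [ 391. -376.   44.]
 [ 484. -398.   44.]]
redcap [[584. 345. 122.]]
[(0.64, [203.0, 195.0], array([414.7, 193.4]), np.float64(0.95))]
```

Request:
{"method": "servo_tool", "body": {"moves": [{"delta_pos": [-281, -233, -78], "twist": -0.36}, {"delta_pos": [-281, -233, -78], "twist": -0.36}, {"delta_pos": [-281, -233, -78], "twist": -0.36}, {"delta_pos": [-281, -233, -78], "twist": -0.36}, {"delta_pos": [-281, -233, -78], "twist": -0.36}, {"delta_pos": [-281, -233, -78], "twist": -0.36}, {"delta_pos": [-281, -233, -78], "twist": -0.36}, {"delta_pos": [-281, -233, -78], "twist": -0.36}, {"delta_pos": [-281, -233, -78], "twist": -0.36}], "claw": 1}}

```text
time_s: 3.18
tcp_pos: [398.8, 271.0, 300.0]
eef_rot: [[-1.0, -0.007, -0.001], [-0.007, 1.0, -0.0], [0.001, -0.0, -1.0]]
force: [0.2, -0.1, -0.0]
opening: 86.9
grasp_force: 0.0
```

```bash
python3 - <<'E'
from h import *
print(ob()); s=snap("wrist","w1.png")
for n in ["jam_jar","white_jar","timer"]: print(n,find(s,n))
for n in ["red_jar","green_jar","salt_shaker"]: print(n,find(s,n,20))
np.save("w1.npy",{k:s[k] for k in ("intrinsics","cam_to_world")},allow_pickle=True)
cv2.imwrite("pics/w1b.png",cv2.resize(s["color"][:,:,::-1],(768,576),interpolation=2))
E
```

```text
(3.17, [398.8, 271.0, 300.0], [[-1.0, -0.007], [-0.007, 1.0]], [24.8, -9.7, 102.0, 0.0, 87.8, -65.6], 86.9, 0.0)
jam_jar []
white_jar [(0.97, [256.0, 174.0], array([416.5, 279.8]), np.float64(0.96))]
timer []
red_jar [(0.88, [306.0, 296.0], array([573. , 346.3]), np.float64(0.47))]
green_jar [(0.6, [193.0, 170.0], array([404. , 189.9]), np.float64(0.67))]
salt_shaker [(0.69, [244.0, 296.0], array([564.6, 263.8]), np.float64(0.34))]
```

View pics/w1b.png

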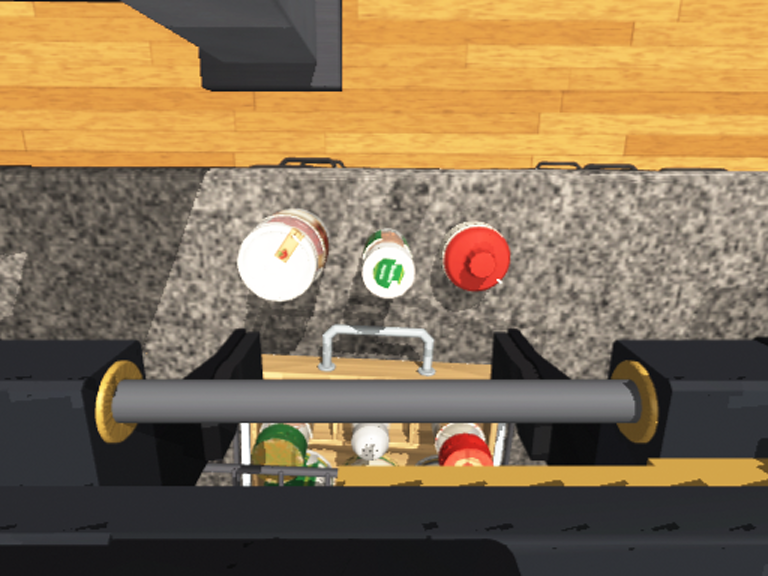

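```bash
python3 - <<'E'
from h import *
s=np.load("w1.npy",allow_pickle=True).item()
f=lambda p,z:onz(s,np.array(p)/1.5-.17,z).round(1).tolist()
print("jam",f([[281,260],[281,302],[238,260]],99))
print("white",f([[388,271]],100)); print("timer red body",f([[477,257]],42),"grip",f([[482,262]],54))
print("handle",f([[326,331],[431,334]],36)); print("panel",f([[262,356],[493,366]],52))
c=cv2.imread("pics/w1.png"); hsv=cv2.cvtColor(c,cv2.COLOR_BGR2HSV)
m=((hsv[...,0]<8)|(hsv[...,0]>172))&(hsv[...,1]>150)&(hsv[...,2]>70)
m[:140]=0;m[200:]=0;m[:,:285]=0;m[:,350:]=0
# red part z 25..54
SEC["tr"]=[(31,25),(31,42),(15,54)]
print(fit(s,m,"tr",[425,367]))
im=c[215:260,155:345]; 
cv2.imwrite("pics/h1.png",cv2.resize(im,(760,180),interpolation=2))
E
```

```text
jam [[407.7, 194.6, 99.0], [443.0, 192.9, 99.0], [408.0, 160.2, 99.0]]
white [[415.9, 280.2, 100.0]]
timer red body [[416.6, 363.8, 42.0]] grip [[418.5, 366.0, 54.0]]
handle [[493.0, 222.1, 36.0], [495.5, 325.1, 36.0]]
panel [[512.8, 162.1, 52.0], [521.6, 384.1, 52.0]]
(array([420.2, 364.7]), np.float64(0.89))
```

View pics/h1.png

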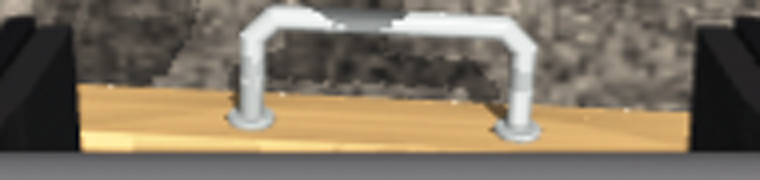

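```bash
python3 - <<'E'
from h import *
s=np.load("w1.npy",allow_pickle=True).item()
g=lambda p,z:onz(s,np.array(p)/4+[155,215]-.4,z).round(1).tolist()
print("bar",g([[275,18],[500,24]],36)); print("bar ends",g([[252,30],[523,35]],36))
for z in (0,3,8): print("panel bottom",g([[80,85],[690,112]],z))
print("handle feet",g([[251,120],[518,130]],36))
print("panel ends?", onz(s,np.array([[240,425],[508,425]])/1.5,52).round())
E
```

```text
bar [[490.8, 231.3, 36.0], [492.6, 313.9, 36.0]]
bar ends [[495.6, 222.7, 36.0], [496.8, 322.5, 36.0]]
panel bottom [[534.3, 148.8, 0.0], [544.4, 396.1, 0.0]]
panel bottom [[532.9, 149.6, 3.0], [543.0, 395.3, 3.0]]
panel bottom [[530.7, 150.9, 8.0], [540.6, 393.9, 8.0]]
handle feet [[531.8, 221.6, 36.0], [535.2, 322.0, 36.0]]
panel ends? [[588. 136.  52.]
 [586. 404.  52.]]
```

Request:
{"method": "servo_tool", "body": {"moves": [{"delta_pos": [-12, -79, 60], "twist": 0.04}, {"delta_pos": [-12, -79, 110], "twist": 0.04}, {"delta_pos": [-12, -79, 150], "twist": 0.04}, {"delta_pos": [-12, -79, 180], "twist": 0.04}, {"delta_pos": [-12, -79, 205], "twist": 0.04}, {"delta_pos": [-12, -79, 230], "twist": 0.04}, {"delta_pos": [-12, -79, 252], "twist": 0.04}, {"delta_pos": [-12, -79, 252], "twist": 0.04}, {"delta_pos": [-12, -79, 252], "twist": 0.04}]}}

```text
time_s: 4.65
tcp_pos: [412.6, 191.2, 49.3]
eef_rot: [[-0.999, 0.035, 0.001], [0.035, 0.999, 0.0], [-0.001, 0.0, -1.0]]
force: [0.6, -0.2, 1.3]
opening: 86.6
grasp_force: 0.0
```

Request:
{"method": "servo_tool", "body": {"moves": [{"delta_pos": [0, 0, 0], "twist": 0}, {"delta_pos": [0, 0, 0], "twist": 0}, {"delta_pos": [0, 0, 0], "twist": 0}, {"delta_pos": [0, 0, 0], "twist": 0}, {"delta_pos": [0, 0, 0], "twist": 0}], "claw": -1}}

```text
time_s: 5.28
tcp_pos: [412.5, 191.0, 49.1]
eef_rot: [[-0.999, 0.035, 0.001], [0.035, 0.999, -0.0], [-0.001, -0.0, -1.0]]
force: [-1.8, -1.9, 6.0]
opening: 67.0
grasp_force: 30.0
```

Request:
{"method": "servo_tool", "body": {"moves": [{"delta_pos": [0, 0, -15]}, {"delta_pos": [0, 0, -40]}, {"delta_pos": [-1, -20, -60]}, {"delta_pos": [-3, -60, -60]}, {"delta_pos": [-5, -110, -60]}, {"delta_pos": [-7, -160, -60]}, {"delta_pos": [-9, -210, -60]}, {"delta_pos": [-11, -260, -60]}, {"delta_pos": [-13, -300, -60]}, {"delta_pos": [-14, -325, -60]}, {"delta_pos": [-14, -335, -50]}, {"delta_pos": [-14, -336, -35]}, {"delta_pos": [-14, -336, -22]}, {"delta_pos": [-14, -336, -12]}, {"delta_pos": [-14, -336, -6]}, {"delta_pos": [-14, -336, -2]}, {"delta_pos": [-14, -336, 0]}, {"delta_pos": [-14, -336, 0.5]}, {"delta_pos": [-14, -336, 0.5]}]}}

```text
validation failed for argument at $.mo...
```

```bash
python3 - <<'E'
from h import *
print(ob(),arm.get_obs()["force"]); s=snap("scene")
print(find(s,"jam_jar"), find(s,"white_jar"))
s=snap("side"); print(find(s,"jam_jar"),find(s,"white_jar"),find(s,"timer"))
E
```

```text
(5.28, [412.5, 191.0, 49.1], [[-0.999, 0.035], [0.035, 0.999]], [14.9, 1.1, 120.4, -0.0, 58.5, -73.1], 67.0, 30.0) [-1.77773394 -1.85774826  6.00376089]
[(0.62, [198.0, 199.0], array([412.4, 194.7]), np.float64(0.78))] []
[(0.97, [212.0, 203.0], array([408.5, 188.4]), np.float64(0.58)), (0.61, [242.0, 116.0], array([722.3, 260.2]), np.float64(0.14))] [(0.62, [189.0, 190.0], array([399.7, 261.2]), np.float64(0.44))] []
```

Twist is required in every row.

Request:
{"method": "servo_tool", "body": {"moves": [{"delta_pos": [0, 0, -15], "twist": 0}, {"delta_pos": [0, 0, -40], "twist": 0}, {"delta_pos": [-1, -20, -60], "twist": 0}, {"delta_pos": [-3, -60, -60], "twist": 0}, {"delta_pos": [-5, -110, -60], "twist": 0}, {"delta_pos": [-7, -160, -60], "twist": 0}, {"delta_pos": [-9, -210, -60], "twist": 0}, {"delta_pos": [-11, -260, -60], "twist": 0}, {"delta_pos": [-13, -300, -60], "twist": 0}, {"delta_pos": [-14, -325, -60], "twist": 0}, {"delta_pos": [-14, -335, -50], "twist": 0}, {"delta_pos": [-14, -336, -35], "twist": 0}, {"delta_pos": [-14, -336, -22], "twist": 0}, {"delta_pos": [-14, -336, -12], "twist": 0}, {"delta_pos": [-14, -336, -6], "twist": 0}, {"delta_pos": [-14, -336, -2], "twist": 0}, {"delta_pos": [-14, -336, 0], "twist": 0}, {"delta_pos": [-14, -336, 0.5], "twist": 0}, {"delta_pos": [-14, -336, 0.5], "twist": 0}]}}

```text
time_s: 8.0
tcp_pos: [414.7, -145.2, 49.2]
eef_rot: [[-0.999, 0.035, 0.0], [0.035, 0.999, 0.0], [-0.0, 0.0, -1.0]]
force: [-4.3, 3.2, 4.5]
opening: 66.8
grasp_force: 30.0
```

```bash
python3 - <<'E'
from h import *
print(ob(),arm.get_obs()["force"].round(1)); s=snap("scene")
print(find(s,"jam_jar"))
s=snap("side"); print(find(s,"jam_jar"),find(s,"white_jar"),find(s,"timer"))
E
```

```text
(8.0, [414.7, -145.2, 49.2], [[-0.999, 0.035], [0.035, 0.999]], [-29.6, -1.0, 122.5, 0.0, 58.5, -117.6], 66.8, 30.0) [-4.3  3.2  4.5]
[(0.7, [303.0, 230.0], array([ 414.9, -142.7]), np.float64(0.84)), (0.48, [226.0, 146.0], array([789.4, 393.1]), np.float64(0.11))]
[(0.57, [314.0, 247.0], array([ 407.6, -147.2]), np.float64(0.62))] [] []
```

Request:
{"method": "servo_tool", "body": {"moves": [{"delta_pos": [0, 0, 0], "twist": 0}, {"delta_pos": [0, 0, 0], "twist": 0}, {"delta_pos": [0, 0, 0], "twist": 0}, {"delta_pos": [0, 0, -30], "twist": 0}, {"delta_pos": [0, 0, -75], "twist": 0}, {"delta_pos": [0, 10, -116], "twist": 0}, {"delta_pos": [2, 60, -116], "twist": 0}, {"delta_pos": [4, 120, -116], "twist": 0}, {"delta_pos": [6, 180, -116], "twist": 0}, {"delta_pos": [8, 240, -116], "twist": 0}, {"delta_pos": [10, 300, -116], "twist": 0}, {"delta_pos": [12, 360, -116], "twist": 0}, {"delta_pos": [13, 410, -116], "twist": 0}, {"delta_pos": [13, 425, -110], "twist": 0}], "claw": 1}}

```text
time_s: 10.05
tcp_pos: [416.3, 282.7, 158.5]
eef_rot: [[-1.0, 0.031, 0.001], [0.031, 1.0, 0.001], [-0.001, 0.001, -1.0]]
force: [0.2, -0.8, -0.5]
opening: 86.9
grasp_force: 0.0
```

Request:
{"method": "servo_tool", "body": {"moves": [{"delta_pos": [0, 0, 0], "twist": 0}, {"delta_pos": [0, 0, 15], "twist": 0}, {"delta_pos": [0, 0, 40], "twist": 0}, {"delta_pos": [0, 0, 70], "twist": 0}, {"delta_pos": [0, 0, 95], "twist": 0}, {"delta_pos": [0, 0, 108], "twist": 0}, {"delta_pos": [0, 0, 108], "twist": 0}], "claw": 0.45}}

```text
time_s: 10.92
tcp_pos: [415.5, 278.7, 48.9]
eef_rot: [[-0.999, 0.036, -0.002], [0.036, 0.999, -0.001], [0.002, -0.001, -1.0]]
force: [-0.1, 0.4, -0.4]
opening: 63.2
grasp_force: 0.0
```

Request:
{"method": "servo_tool", "body": {"moves": [{"delta_pos": [0, 0, 0], "twist": 0}, {"delta_pos": [0, 0, 0], "twist": 0}, {"delta_pos": [0, 0, 0], "twist": 0}, {"delta_pos": [0, 0, 0], "twist": 0}], "claw": -1}}

```text
time_s: 11.42
tcp_pos: [416.8, 280.3, 50.8]
eef_rot: [[-0.999, 0.035, 0.001], [0.035, 0.999, 0.001], [-0.001, 0.001, -1.0]]
force: [0.3, -1.1, 3.3]
opening: 41.8
grasp_force: 30.0
```

```bash
python3 - <<'E'
from h import *
print(ob(),arm.get_obs()["force"].round(1)); s=snap("scene","s2.png")
print(find(s,"jam_jar"))
s=snap("side","d2.png"); print(find(s,"jam_jar"),find(s,"white_jar"),find(s,"timer"))
print(arm.get_obs()["time_s"])
E
```

```text
(11.43, [416.8, 280.3, 50.8], [[-0.999, 0.035], [0.035, 0.999]], [24.9, 7.3, 113.6, -0.0, 59.1, -63.1], 41.8, 30.0) [ 0.3 -1.1  3.3]
[(0.95, [302.0, 230.0], array([ 413.4, -145. ]), np.float64(0.96))]
[(0.83, [316.0, 244.0], array([ 412.4, -146.4]), np.float64(0.96))] [(0.65, [188.0, 188.0], array([402.6, 265.8]), np.float64(0.49))] [(0.57, [163.0, 178.0], array([421.6, 365.3]), np.float64(0.67))]
11.725
```

Request:
{"method": "servo_tool", "body": {"moves": [{"delta_pos": [0, 0, -15], "twist": 0}, {"delta_pos": [0, 0, -40], "twist": 0}, {"delta_pos": [-1, -20, -60], "twist": 0}, {"delta_pos": [-3, -60, -60], "twist": 0}, {"delta_pos": [-5, -110, -60], "twist": 0}, {"delta_pos": [-7, -160, -60], "twist": 0}, {"delta_pos": [-9, -210, -60], "twist": 0}, {"delta_pos": [-10, -260, -60], "twist": 0}, {"delta_pos": [-11, -300, -60], "twist": 0}, {"delta_pos": [-11, -322, -60], "twist": 0}, {"delta_pos": [-11, -330, -50], "twist": 0}, {"delta_pos": [-11, -330, -35], "twist": 0}, {"delta_pos": [-11, -330, -22], "twist": 0}, {"delta_pos": [-11, -330, -12], "twist": 0}, {"delta_pos": [-11, -330, -6], "twist": 0}, {"delta_pos": [-11, -330, -2], "twist": 0}, {"delta_pos": [-11, -330, 0], "twist": 0}, {"delta_pos": [-11, -330, 0.5], "twist": 0}, {"delta_pos": [-11, -330, 0.5], "twist": 0}]}}

```text
time_s: 14.1
tcp_pos: [416.0, -50.1, 50.8]
eef_rot: [[-0.999, 0.035, 0.0], [0.035, 0.999, 0.0], [-0.0, 0.0, -1.0]]
force: [-4.7, 2.8, 9.3]
opening: 41.7
grasp_force: 30.0
```

Request:
{"method": "servo_tool", "body": {"moves": [{"delta_pos": [0, 0, 0], "twist": 0}, {"delta_pos": [0, 0, 0], "twist": 0}, {"delta_pos": [0, 0, 0], "twist": 0}, {"delta_pos": [0, 0, -30], "twist": 0}, {"delta_pos": [0, 0, -70], "twist": 0}], "claw": 0.3}}

```text
time_s: 14.72
tcp_pos: [414.5, -49.9, 119.2]
eef_rot: [[-0.999, 0.035, -0.003], [0.035, 0.999, 0.001], [0.003, 0.001, -1.0]]
force: [0.4, -0.1, 0.1]
opening: 56.2
grasp_force: 0.0
```

Request:
{"method": "servo_tool", "body": {"moves": [{"delta_pos": [0, 0, -20], "twist": 0}, {"delta_pos": [0, 0, -40], "twist": 0}], "claw": 1}}

```text
time_s: 14.98
tcp_pos: [415.8, -50.3, 160.4]
eef_rot: [[-0.999, 0.035, 0.001], [0.035, 0.999, -0.0], [-0.001, -0.0, -1.0]]
force: [-0.2, 0.1, 0.8]
opening: 69.6
grasp_force: 0.0
```

```bash
python3 - <<'E'
from h import *
print(ob()); s=snap("scene","s3.png")
print(find(s,"white_jar"), find(s,"timer"))
s=snap("side","d3.png"); print(find(s,"white_jar"),find(s,"timer"))
E
```

```text
(14.97, [415.8, -50.3, 160.4], [[-0.999, 0.035], [0.035, 0.999]], [-17.7, -13.8, 120.5, 0.0, 73.2, -105.7], 69.6, 0.0)
[(0.65, [373.0, 240.0], array([ 434.2, -355.9]), np.float64(0.25)), (0.57, [271.0, 217.0], array([419.4, -48.5]), np.float64(0.95))] []
[(0.67, [288.0, 223.0], array([417. , -52.7]), np.float64(0.9))] []
```

Request:
{"method": "servo_tool", "body": {"moves": [{"delta_pos": [1, 40, 0], "twist": 0}, {"delta_pos": [2, 100, 0], "twist": 0}, {"delta_pos": [4, 160, 0], "twist": 0}, {"delta_pos": [5, 220, 0], "twist": 0}, {"delta_pos": [6, 280, 0], "twist": 0}, {"delta_pos": [8, 340, 0], "twist": 0}, {"delta_pos": [9, 390, 0], "twist": 0}, {"delta_pos": [9.5, 415.5, 0], "twist": 0}, {"delta_pos": [9.5, 415.5, 0], "twist": 0}, {"delta_pos": [9.5, 415.5, 0], "twist": 0}]}}

```text
time_s: 16.52
tcp_pos: [420.1, 364.3, 158.3]
eef_rot: [[-0.999, 0.035, -0.002], [0.035, 0.999, -0.002], [0.002, -0.002, -1.0]]
force: [0.7, 0.1, 0.8]
opening: 87.2
grasp_force: 0.0
```

```bash
python3 - <<'E'
from h import *
print(ob()); s=snap("wrist","w4.png")
print(find(s,"timer"))
hsv=cv2.cvtColor(s["color"],cv2.COLOR_RGB2HSV)
m=((hsv[...,0]<8)|(hsv[...,0]>172))&(hsv[...,1]>150)&(hsv[...,2]>70)
m[:, :150]=0;m[:,350:]=0;m[250:]=0
SEC["tr"]=[(31,25),(31,42),(15,54)]
print(m.sum(),fit(s,m,"tr",[420,365]))
cv2.imwrite("pics/w4b.png",s["color"][:,:,::-1][90:300,120:400])
E
```

```text
(16.52, [420.1, 364.3, 158.3], [[-0.999, 0.035], [0.035, 0.999]], [32.8, 6.5, 101.5, -0.0, 72.1, -55.2], 87.2, 0.0)
[(0.94, [254.0, 181.0], array([419.8, 365.9]), np.float64(0.92))]
3182 (array([420.7, 366.3]), np.float64(0.9))
```

View pics/w4b.png

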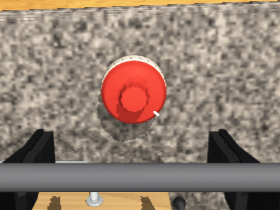

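Request:
{"method": "servo_tool", "body": {"moves": [{"delta_pos": [0, 0.5, 40], "twist": 0}, {"delta_pos": [0, 0.5, 80], "twist": 0}, {"delta_pos": [0, 0.5, 110], "twist": 0}, {"delta_pos": [0, 0.5, 130], "twist": 0}, {"delta_pos": [0, 0.5, 145], "twist": 0}, {"delta_pos": [0, 0.5, 155], "twist": 0}, {"delta_pos": [0, 0.5, 155], "twist": 0}, {"delta_pos": [0, 0.5, 155], "twist": 0}]}}

```text
time_s: 17.62
tcp_pos: [421.3, 366.2, 5.4]
eef_rot: [[-0.999, 0.035, 0.001], [0.035, 0.999, 0.001], [-0.001, 0.001, -1.0]]
force: [0.6, -0.3, -0.5]
opening: 87.5
grasp_force: 0.0
```

Request:
{"method": "servo_tool", "body": {"moves": [{"delta_pos": [0, 0, 0], "twist": 0}, {"delta_pos": [0, 0, 0], "twist": 0}, {"delta_pos": [0, 0, 0], "twist": 0}, {"delta_pos": [0, 0, 0], "twist": 0}], "claw": -1}}

```text
time_s: 18.12
tcp_pos: [420.8, 366.0, 4.9]
eef_rot: [[-0.999, 0.035, 0.0], [0.035, 0.999, 0.0], [-0.0, 0.0, -1.0]]
force: [-0.2, -0.4, 2.6]
opening: 66.4
grasp_force: 30.0
```

Request:
{"method": "servo_tool", "body": {"moves": [{"delta_pos": [0, 0, -15], "twist": 0}, {"delta_pos": [0, 0, -40], "twist": 0}, {"delta_pos": [-1, -20, -60], "twist": 0}, {"delta_pos": [-2, -60, -60], "twist": 0}, {"delta_pos": [-3, -110, -60], "twist": 0}, {"delta_pos": [-4, -160, -60], "twist": 0}, {"delta_pos": [-5, -210, -60], "twist": 0}, {"delta_pos": [-6.5, -250, -60], "twist": 0}, {"delta_pos": [-6.5, -266, -60], "twist": 0}, {"delta_pos": [-6.5, -271, -50], "twist": 0}, {"delta_pos": [-6.5, -271, -35], "twist": 0}, {"delta_pos": [-6.5, -271, -22], "twist": 0}, {"delta_pos": [-6.5, -271, -12], "twist": 0}, {"delta_pos": [-6.5, -271, -6], "twist": 0}, {"delta_pos": [-6.5, -271, -2], "twist": 0}, {"delta_pos": [-6.5, -271, 0], "twist": 0}, {"delta_pos": [-6.5, -271, 0.5], "twist": 0}, {"delta_pos": [-6.5, -271, 0.5], "twist": 0}]}}

```text
time_s: 20.38
tcp_pos: [418.1, 94.8, 4.8]
eef_rot: [[-0.999, 0.035, 0.0], [0.035, 0.999, 0.0], [-0.0, 0.0, -1.0]]
force: [-2.7, 0.2, 5.3]
opening: 66.4
grasp_force: 30.0
```

Request:
{"method": "servo_tool", "body": {"moves": [{"delta_pos": [0, 0, 0], "twist": 0}, {"delta_pos": [0, 0, 0], "twist": 0}, {"delta_pos": [0, 0, 0], "twist": 0}, {"delta_pos": [0, 0, -20], "twist": 0}, {"delta_pos": [0, 0, -65], "twist": 0}, {"delta_pos": [0, 0, -110], "twist": 0}], "claw": 1}}

```text
time_s: 21.12
tcp_pos: [417.2, 94.7, 114.9]
eef_rot: [[-0.999, 0.035, -0.001], [0.035, 0.999, -0.0], [0.001, -0.0, -1.0]]
force: [0.3, 0.3, -0.1]
opening: 87.0
grasp_force: 0.0
```

Request:
{"method": "servo_tool", "body": {"moves": [{"delta_pos": [10, 40, 0], "twist": 0}, {"delta_pos": [20, 90, 0], "twist": 0}, {"delta_pos": [30, 140, 0], "twist": 0}, {"delta_pos": [36, 170, 0], "twist": 0}, {"delta_pos": [36, 178, 0], "twist": 0}, {"delta_pos": [36, 178, 0], "twist": 0}, {"delta_pos": [36, 178, 0], "twist": 0}]}}

```text
time_s: 22.0
tcp_pos: [388.1, 272.9, 113.8]
eef_rot: [[-0.999, 0.036, -0.0], [0.036, 0.999, -0.001], [0.0, -0.001, -1.0]]
force: [0.3, -0.4, 0.7]
opening: 87.0
grasp_force: 0.0
```

```bash
python3 - <<'E'
from h import *
print(ob()); s=snap("wrist","w5.png")
np.save("w5.npy",{k:s[k] for k in ("intrinsics","cam_to_world")},allow_pickle=True)
cv2.imwrite("pics/w5b.png",cv2.resize(s["color"][:,:,::-1][150:384,106:406],(750,585),interpolation=2))
s=snap("side"); print(find(s,"timer"))
E
```

```text
(22.0, [388.1, 272.9, 113.8], [[-0.999, 0.036], [0.036, 0.999]], [25.6, -1.9, 115.3, -0.0, 66.6, -62.3], 87.0, 0.0)
[(0.84, [241.0, 212.0], array([417.4,  91.2]), np.float64(0.84)), (0.25, [383.0, 246.0], array([ 445.8, -355.3]), np.float64(0.23))]
```

View pics/w5b.png

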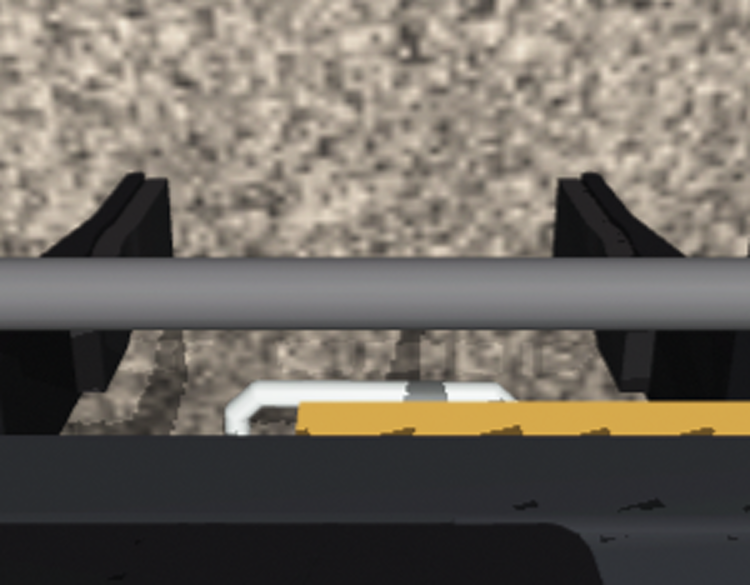

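```bash
python3 - <<'E'
from h import *
s=np.load("w5.npy",allow_pickle=True).item()
g=lambda p,z:onz(s,np.array(p)/2.5+[106,150]-.3,z).round(1).tolist()
print("near edge",g([[260,381],[490,382]],38)," axis",g([[260,391],[490,392]],36),"left outer",g([[226,415]],36),g([[237,415]],36))
E
```

```text
near edge [[484.2, 232.6, 38.0], [487.5, 314.4, 38.0]]  axis [[489.8, 231.9, 36.0], [493.1, 314.7, 36.0]] left outer [[499.5, 218.9, 36.0]] [[499.6, 222.9, 36.0]]
```

Request:
{"method": "servo_tool", "body": {"moves": [{"delta_pos": [-30, 1, 0], "twist": 0}, {"delta_pos": [-70, 2.5, 0], "twist": 0}, {"delta_pos": [-105, 4, 0], "twist": 0}, {"delta_pos": [-121, 4, 0], "twist": 0}, {"delta_pos": [-121, 4, 20], "twist": 0}, {"delta_pos": [-121, 4, 45], "twist": 0}, {"delta_pos": [-121, 4, 60], "twist": 0}, {"delta_pos": [-121, 4, 66], "twist": 0}, {"delta_pos": [-121, 4, 66], "twist": 0}, {"delta_pos": [-121, 4, 66], "twist": 0}], "claw": -1}}

```text
time_s: 23.4
tcp_pos: [509.6, 274.0, 49.0]
eef_rot: [[-0.999, 0.035, 0.001], [0.035, 0.999, 0.001], [-0.001, 0.001, -1.0]]
force: [0.4, 0.0, 0.2]
opening: 1.7
grasp_force: 0.0
```

```bash
python3 - <<'E'
from h import *
print(ob()); s=snap("wrist","w6.png")
a=cv2.resize(s["color"][:,:,::-1][150:310,156:356],(600,480),interpolation=2)
s=snap("side","d6.png")
P=onz
p=proj(s,[[520,270,60]])[0].astype(int)
b=cv2.resize(s["color"][:,:,::-1][p[1]-60:p[1]+60,p[0]-80:p[0]+20],(400,480),interpolation=2)
cv2.imwrite("pics/c6.png",cv2.resize(np.hstack([a,b]),(800,384)))
E
```

```text
(23.4, [509.6, 274.0, 49.0], [[-0.999, 0.035], [0.035, 0.999]], [20.5, 17.0, 102.2, 0.0, 60.7, -67.6], 1.7, 0.0)
```

View pics/c6.png

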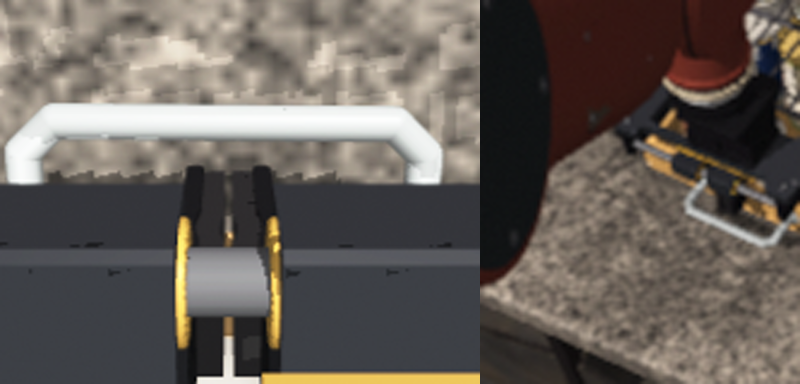

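Request:
{"method": "servo_tool", "body": {"moves": [{"delta_pos": [0, 0, 8], "twist": 0}, {"delta_pos": [0, 0, 16], "twist": 0}, {"delta_pos": [0, 0, 22], "twist": 0}, {"delta_pos": [0, 0, 27], "twist": 0}, {"delta_pos": [0, 0, 27], "twist": 0}, {"delta_pos": [0, 0, 27], "twist": 0}]}}

```text
time_s: 24.25
tcp_pos: [509.2, 273.7, 21.2]
eef_rot: [[-0.999, 0.035, 0.0], [0.035, 0.999, 0.0], [-0.0, 0.0, -1.0]]
force: [1.0, 0.7, -0.4]
opening: 0.3
grasp_force: 0.0
```

Request:
{"method": "servo_tool", "body": {"moves": [{"delta_pos": [3, 0, 0], "twist": 0}, {"delta_pos": [6, 0, 0], "twist": 0}, {"delta_pos": [12, 0, 0], "twist": 0}, {"delta_pos": [20, 0, 0], "twist": 0}, {"delta_pos": [30, 0, 0], "twist": 0}, {"delta_pos": [40, 0, 0], "twist": 0}, {"delta_pos": [50, 0, 0], "twist": 0}, {"delta_pos": [60, 0, 0], "twist": 0}, {"delta_pos": [70, 0, 0], "twist": 0}, {"delta_pos": [80, 0, 0], "twist": 0}, {"delta_pos": [90, 0, 0], "twist": 0}, {"delta_pos": [100, 0, 0], "twist": 0}, {"delta_pos": [108, 0, 0], "twist": 0}, {"delta_pos": [114, 0, 0], "twist": 0}, {"delta_pos": [119, 0, 0], "twist": 0}, {"delta_pos": [122, 0, 0], "twist": 0}, {"delta_pos": [122, 0, 0], "twist": 0}]}}

```text
time_s: 26.38
tcp_pos: [386.4, 277.7, 20.8]
eef_rot: [[-0.999, 0.035, -0.001], [0.035, 0.999, -0.001], [0.001, -0.001, -1.0]]
force: [1.2, 0.8, 0.2]
opening: -0.1
grasp_force: 0.0
```

Request:
{"method": "servo_tool", "body": {"moves": [{"delta_pos": [-4, 0, 0], "twist": 0}, {"delta_pos": [-4, 0, -20], "twist": 0}, {"delta_pos": [-4, 0, -70], "twist": 0}, {"delta_pos": [-4, 0, -130], "twist": 0}, {"delta_pos": [-10, 10, -180], "twist": 0}, {"delta_pos": [-40, 40, -190], "twist": 0}, {"delta_pos": [-65, 70, -190], "twist": 0}, {"delta_pos": [-73, 78, -190], "twist": 0}, {"delta_pos": [-73, 78, -190], "twist": 0}, {"delta_pos": [-73, 78, -190], "twist": 0}], "claw": 0.5}}

```text
time_s: 27.62
tcp_pos: [461.9, 352.5, 210.4]
eef_rot: [[-0.999, 0.035, -0.002], [0.035, 0.999, -0.001], [0.001, -0.001, -1.0]]
force: [-0.7, -0.5, -0.1]
opening: 65.5
grasp_force: 0.0
```

```bash
python3 - <<'E'
from h import *
print(ob()); s=snap("wrist","w7.png")
for n in ["red_jar","salt_shaker"]: print(n,find(s,n,20))
cv2.imwrite("pics/w7b.png",s["color"][:,:,::-1])
np.save("w7.npy",{k:s[k] for k in ("intrinsics","cam_to_world")},allow_pickle=True)
for c in ("side","scene"):
    s=snap(c)
    for n in ["red_jar","salt_shaker","green_jar","timer"]: print(c,n,find(s,n,0 if n=="timer" else 20))
E
```

```text
(27.62, [461.9, 352.5, 210.4], [[-0.999, 0.035], [0.035, 0.999]], [29.6, 7.2, 94.9, -0.0, 78.0, -58.4], 65.5, 0.0)
red_jar [(0.69, [252.0, 184.0], array([459.8, 354.3]), np.float64(0.95))]
salt_shaker [(0.71, [168.0, 174.0], array([449.4, 280.3]), np.float64(0.68))]
side red_jar [(0.56, [175.0, 156.0], array([462.1, 353.6]), np.float64(0.92)), (0.52, [214.0, 140.0], array([570.4, 292.4]), np.float64(0.06))]
side salt_shaker [(0.77, [197.0, 172.0], array([453.8, 270.9]), np.float64(0.6))]
side green_jar [(0.68, [218.0, 175.0], array([455.1, 191.9]), np.float64(0.89))]
side timer [(0.71, [239.0, 212.0], array([418.9,  92.2]), np.float64(0.89))]
scene red_jar [(0.84, [174.0, 164.0], array([501.3, 395.5]), np.float64(0.6))]
scene salt_shaker [(0.76, [195.0, 178.0], array([473.1, 285.5]), np.float64(0.63))]
scene green_jar [(0.74, [211.0, 182.0], array([474.2, 210.7]), np.float64(0.83))]
scene timer [(0.85, [232.0, 212.0], array([421.3,  97.1]), np.float64(0.83))]
```

View pics/w7b.png

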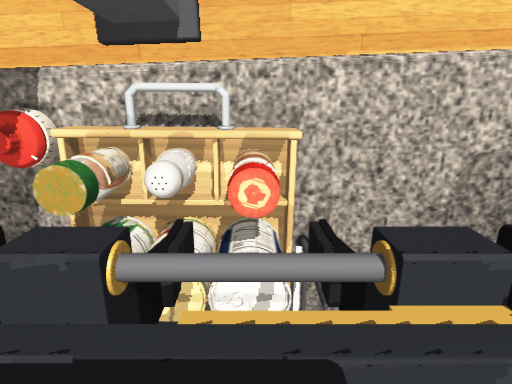

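Request:
{"method": "servo_tool", "body": {"moves": [{"delta_pos": [1, 1.5, 10], "twist": 0}, {"delta_pos": [1, 1.5, 40], "twist": 0}, {"delta_pos": [1, 1.5, 75], "twist": 0}, {"delta_pos": [1, 1.5, 100], "twist": 0}, {"delta_pos": [1, 1.5, 120], "twist": 0}, {"delta_pos": [1, 1.5, 132], "twist": 0}, {"delta_pos": [1, 1.5, 132], "twist": 0}]}}

```text
time_s: 29.15
tcp_pos: [461.3, 354.6, 78.2]
eef_rot: [[-0.999, 0.035, -0.001], [0.035, 0.999, -0.001], [0.001, -0.001, -1.0]]
force: [0.1, 0.1, 0.9]
opening: 65.0
grasp_force: 0.0
```

Request:
{"method": "servo_tool", "body": {"moves": [{"delta_pos": [0, 0, 0], "twist": 0}, {"delta_pos": [0, 0, 0], "twist": 0}, {"delta_pos": [0, 0, 0], "twist": 0}, {"delta_pos": [0, 0, 0], "twist": 0}], "claw": -1}}

```text
time_s: 29.65
tcp_pos: [462.4, 355.2, 79.9]
eef_rot: [[-0.999, 0.035, 0.001], [0.035, 0.999, 0.001], [-0.001, 0.001, -1.0]]
force: [0.8, -0.8, 2.5]
opening: 44.1
grasp_force: 30.0
```

Request:
{"method": "servo_tool", "body": {"moves": [{"delta_pos": [0, 0, -10], "twist": 0}, {"delta_pos": [0, 0, -30], "twist": 0}, {"delta_pos": [0, 0, -60], "twist": 0}, {"delta_pos": [5, 0, -90], "twist": 0}, {"delta_pos": [15, 0, -100], "twist": 0}, {"delta_pos": [25, 0, -105], "twist": 0}, {"delta_pos": [30, 0, -105], "twist": 0}]}}

```text
time_s: 30.52
tcp_pos: [430.6, 355.8, 183.4]
eef_rot: [[-0.999, 0.034, -0.001], [0.034, 0.999, -0.001], [0.001, -0.001, -1.0]]
force: [-0.5, -0.4, -1.6]
opening: 43.6
grasp_force: 30.0
```

```bash
cat > cad.py <<'E'
from h import *
from scipy.optimize import minimize
def model(p,jr):
    x,y,a=p[0],p[1],p[2]/50; R=np.array([[np.cos(a),-np.sin(a)],[np.sin(a),np.cos(a)]])
    B=np.array([[sx*43,yy,z] for sx in(-1,1) for yy in(62,-152) for z in(0,44)],float)
    J=cyl([(jr,8),(jr,125)],0,-84)
    out=[]
    for P in(B,J):
        Q=P.copy();Q[:,:2]=P[:,:2]@R.T+[x,y];out.append(Q)
    return out
def caddy(views,jr=33,x0=(475,-285,-14/57.3*50)):
    F=4; bigs=[cv2.resize(m.astype(np.uint8),None,fx=F,fy=F,interpolation=0) for s,m in views]
    def cost(p):
        c=0
        for (s,m),b in zip(views,bigs):
            im=np.zeros_like(b)
            for Q in model(p,jr): cv2.fillConvexPoly(im,np.round(cv2.convexHull(((proj(s,Q)+.5)*F).astype(np.float32))).astype(np.int32),1)
            c+=1-(im&b).sum()/(im|b).sum()
        return c/len(views)
    r=minimize(cost,x0,method="Nelder-Mead",options=dict(initial_simplex=np.array(x0)+10*np.vstack([np.zeros(3),np.eye(3)]),xatol=.1))
    return r.x[:2].round(1),round(r.x[2]/50*57.3,2),round(r.fun,3)
if __name__=="__main__":
    V=[]
    for c in("side","scene"):
        s=snap(c,c+"8.png"); d=arm.cut_out("caddy",s)[0]; V.append((s,d["region"])); print(d["conf"],d["region"].sum())
    for jr in(29,32,35): print(jr,caddy(V,jr),caddy(V[:1],jr),caddy(V[1:],jr))
    a=cv2.imread("pics/side8.png"); p,yw,_=caddy(V,32)
    m=V[0][1]; 
    for Q in model((p[0],p[1],yw/57.3*50),32)[:1]:
        q=proj(V[0][0],Q)
        print(q.round(1).tolist())
        A=cv2.resize(a[190:310,310:450],(700,600),interpolation=2)
        for u,v in q: cv2.circle(A,(int((u+.5-310)*5),int((v+.5-190)*5)),3,(255,255,0),-1)
    cv2.imwrite("pics/cad.png",A)
E
python3 cad.py
```

```text
0.68 2623
0.98 2921
29 (array([ 476.8, -262.4]), np.float64(-13.55), np.float64(0.164)) (array([ 476.5, -263. ]), np.float64(-13.68), np.float64(0.155)) (array([ 478.4, -260.9]), np.float64(-13.92), np.float64(0.17))
32 (array([ 477.3, -261.3]), np.float64(-14.23), np.float64(0.165)) (array([ 476.9, -262.8]), np.float64(-14.81), np.float64(0.155)) (array([ 478.9, -259.1]), np.float64(-13.66), np.float64(0.168))
35 (array([ 477.2, -260.7]), np.float64(-14.33), np.float64(0.174)) (array([ 476.9, -261.3]), np.float64(-14.82), np.float64(0.165)) (array([ 479.3, -256.9]), np.float64(-13.51), np.float64(0.179))
[[334.7, 240.5], [337.3, 233.8], [400.0, 286.4], [405.1, 280.9], [350.6, 220.5], [353.7, 213.4], [414.8, 263.5], [420.3, 257.5]]
```

View pics/cad.png

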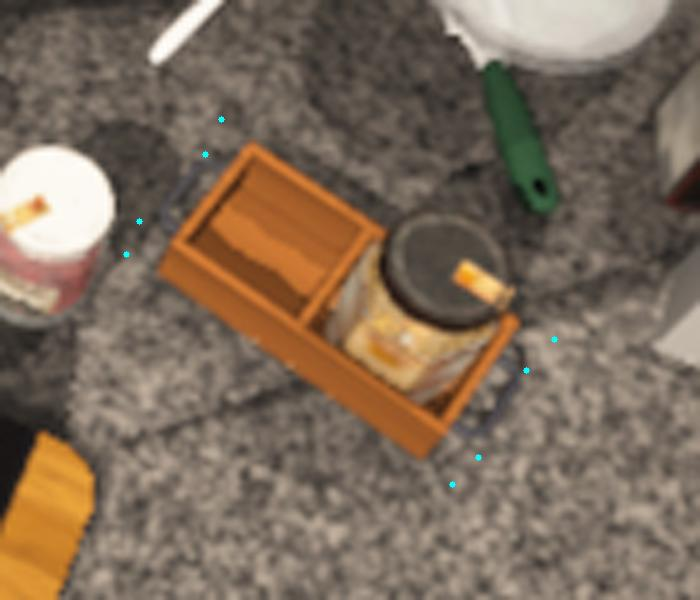

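```bash
sed -i 's/(62,-152)/(43,-127)/' cad.py; python3 cad.py; python3 - <<'E'
from h import *
s=snap("side")
g=lambda p,z:onz(s,np.array(p)/5+[310,190]-.5,z).round(1).tolist()
print("pocket",g([[188,240],[255,162],[367,232],[303,315],[278.3,237.3]],44))
print("rim",g([[252,143],[174,242],[516,318],[437,432]],44))
print(ob())
E
```

```text
0.95 2420
0.98 2964
29 (array([ 477.5, -264.7]), np.float64(-15.33), np.float64(0.08)) (array([ 474.9, -265.2]), np.float64(-13.21), np.float64(0.075)) (array([ 477.3, -263.7]), np.float64(-14.18), np.float64(0.084))
32 (array([ 477.2, -264. ]), np.float64(-15.28), np.float64(0.084)) (array([ 474.5, -264.6]), np.float64(-14.26), np.float64(0.08)) (array([ 477.5, -263.4]), np.float64(-15.36), np.float64(0.081))
35 (array([ 477. , -265.1]), np.float64(-15.67), np.float64(0.096)) (array([ 475. , -265.2]), np.float64(-14.7), np.float64(0.091)) (array([ 477.8, -262.5]), np.float64(-15.95), np.float64(0.09))
[[341.0, 244.4], [343.8, 237.8], [392.1, 281.6], [397.0, 276.0], [357.2, 224.4], [360.5, 217.4], [407.6, 259.4], [412.9, 253.2]]
pocket [[451.9, -219.2, 44.0], [515.9, -238.2, 44.0], [500.6, -308.8, 44.0], [436.1, -290.9, 44.0], [475.6, -264.6, 44.0]]
rim [[527.1, -232.8, 44.0], [447.3, -212.5, 44.0], [485.3, -397.3, 44.0], [402.3, -374.9, 44.0]]
(30.98, [432.0, 355.8, 183.7], [[-0.999, 0.035], [0.035, 0.999]], [31.4, 5.5, 99.7, -0.0, 74.8, -56.6], 43.7, 30.0)
```

View pics/cad.png

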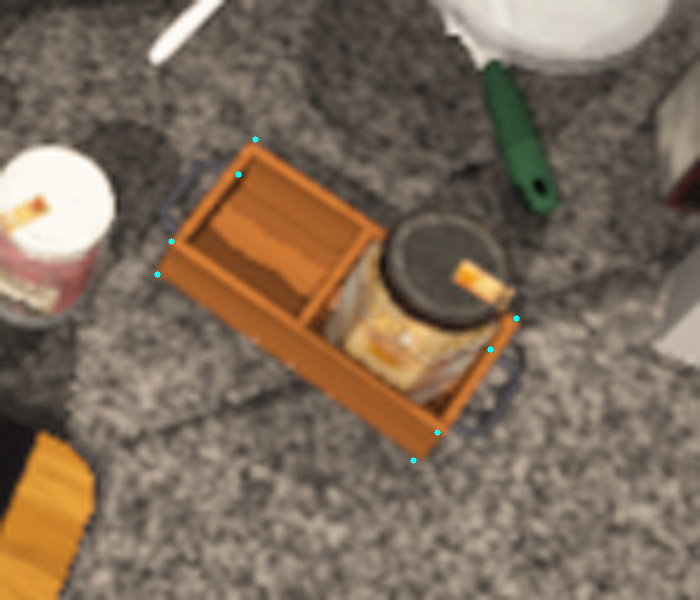

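```bash
python3 - <<'E'
from h import *
s=snap("side")
g=lambda p:onz(s,np.array(p)/2.335+[120,60],0).round().tolist()
print("jar1 near-bottom",g([[545,262],[500,240],[600,262]]),"jar2",g([[690,330],[650,290],[740,320]]),"shaker jar",g([[640,255]]), "spatula",g([[690,400]]))
R=np.array([[-.999,.035],[.035,.999]])
p=np.array([432,355.8])
for t in ([432,60],[440,-150],[476,-264.8]): print(t,(R.T@(np.array(t)-p)).round(1))
E
```

```text
jar1 near-bottom [[708.0, -163.0, 0.0], [717.0, -94.0, 0.0], [742.0, -233.0, 0.0]] jar2 [[687.0, -373.0, 0.0], [726.0, -308.0, 0.0], [732.0, -430.0, 0.0]] shaker jar [[778.0, -280.0, 0.0]] spatula [[583.0, -397.0, 0.0]]
[432, 60] [ -10.4 -295.5]
[440, -150] [ -25.7 -505. ]
[476, -264.8] [ -65.7 -618.4]
```

Request:
{"method": "servo_tool", "body": {"moves": [{"delta_pos": [0, -15, -10], "twist": 0.05}, {"delta_pos": [-2, -50, -20], "twist": 0.18}, {"delta_pos": [-5, -95, -20], "twist": 0.32}, {"delta_pos": [-8, -140, -20], "twist": 0.46}, {"delta_pos": [-12, -185, -20], "twist": 0.6}, {"delta_pos": [-17, -230, -20], "twist": 0.74}, {"delta_pos": [-22, -275, -20], "twist": 0.88}, {"delta_pos": [-28, -320, -20], "twist": 1.02}, {"delta_pos": [-34, -365, -20], "twist": 1.16}, {"delta_pos": [-40, -410, -20], "twist": 1.3}, {"delta_pos": [-46, -455, -20], "twist": 1.44}, {"delta_pos": [-52, -500, -20], "twist": 1.56}, {"delta_pos": [-58, -545, -20], "twist": 1.68}, {"delta_pos": [-63, -585, -20], "twist": 1.76}, {"delta_pos": [-65.5, -608, -20], "twist": 1.79}, {"delta_pos": [-65.5, -618.5, -20], "twist": 1.79}, {"delta_pos": [-65.5, -618.5, -20], "twist": 1.79}, {"delta_pos": [-65.5, -618.5, -20], "twist": 1.79}]}}

```text
time_s: 33.28
tcp_pos: [475.8, -263.3, 204.0]
eef_rot: [[0.25, 0.968, -0.0], [0.968, -0.25, 0.001], [0.001, -0.0, -1.0]]
force: [-0.1, 0.2, -1.2]
opening: 43.7
grasp_force: 30.0
```

```bash
python3 - <<'E'
from h import *
print(ob()); 
for c in("side","scene"):
    s=snap(c,c+"9.png")
    print(c,find(s,"red_jar",145))
    for n in ("white_jar","jam_jar"): print(n,find(s,n))
E
```

```text
(33.27, [475.8, -263.3, 204.0], [[0.25, 0.968], [0.968, -0.25]], [-37.3, 2.3, 100.8, 0.0, 76.9, -22.8], 43.7, 30.0)
side [(0.57, [371.0, 224.0], array([ 441.4, -253.4]), np.float64(0.08))]
white_jar [(0.96, [289.0, 225.0], array([418.3, -52.5]), np.float64(0.92)), (0.7, [212.0, 76.0], array([864.2, 458.1]), np.float64(0.33))]
jam_jar [(0.64, [316.0, 240.0], array([ 415. , -146.7]), np.float64(0.93))]
scene [(0.91, [362.0, 190.0], array([ 477.7, -261.5]), np.float64(0.65)), (0.63, [205.0, 172.0], array([367.6, 171.5]), np.float64(0.16))]
white_jar [(0.6, [273.0, 214.0], array([419.9, -47.8]), np.float64(0.96))]
jam_jar [(0.63, [303.0, 228.0], array([ 416. , -143.3]), np.float64(0.94))]
```

Request:
{"method": "servo_tool", "body": {"moves": [{"delta_pos": [-1.5, 0.5, 15], "twist": 0}, {"delta_pos": [-1.5, 0.5, 40], "twist": 0}, {"delta_pos": [-1.5, 0.5, 65], "twist": 0}, {"delta_pos": [-1.5, 0.5, 85], "twist": 0}, {"delta_pos": [-1.5, 0.5, 102], "twist": 0}, {"delta_pos": [-1.5, 0.5, 115], "twist": 0}, {"delta_pos": [-1.5, 0.5, 124], "twist": 0}, {"delta_pos": [-1.5, 0.5, 130], "twist": 0}, {"delta_pos": [-1.5, 0.5, 133], "twist": 0}, {"delta_pos": [-1.5, 0.5, 134], "twist": 0}, {"delta_pos": [-1.5, 0.5, 134], "twist": 0}]}}

```text
time_s: 35.05
tcp_pos: [476.1, -266.2, 70.4]
eef_rot: [[0.251, 0.968, 0.001], [0.968, -0.251, -0.0], [-0.0, 0.001, -1.0]]
force: [-0.1, 0.2, -0.5]
opening: 43.7
grasp_force: 30.0
```

Request:
{"method": "servo_tool", "body": {"moves": [{"delta_pos": [0, 0, 1], "twist": 0}, {"delta_pos": [0, 0, 2], "twist": 0}, {"delta_pos": [0, 0, 2], "twist": 0}, {"delta_pos": [0, 0, 2], "twist": 0}]}}

```text
time_s: 35.55
tcp_pos: [475.9, -266.0, 68.0]
eef_rot: [[0.251, 0.968, -0.0], [0.968, -0.251, 0.0], [0.0, -0.0, -1.0]]
force: [-0.7, -0.2, -1.3]
opening: 44.1
grasp_force: 30.0
```

Request:
{"method": "servo_tool", "body": {"moves": [{"delta_pos": [0, 0, 0.5], "twist": 0}, {"delta_pos": [0, 0, 1], "twist": 0}, {"delta_pos": [0, 0, 1], "twist": 0}, {"delta_pos": [0, 0, 1], "twist": 0}]}}

```text
time_s: 36.05
tcp_pos: [476.0, -266.2, 67.9]
eef_rot: [[0.251, 0.968, 0.0], [0.968, -0.251, -0.0], [-0.0, 0.0, -1.0]]
force: [-2.7, 1.9, 5.7]
opening: 43.8
grasp_force: 30.0
```

Request:
{"method": "servo_tool", "body": {"moves": [{"delta_pos": [0, 0, 0], "twist": 0}, {"delta_pos": [0, 0, 0], "twist": 0}, {"delta_pos": [0, 0, 0], "twist": 0}, {"delta_pos": [0, 0, -15], "twist": 0}, {"delta_pos": [0, 0, -45], "twist": 0}, {"delta_pos": [0, 0, -90], "twist": 0}, {"delta_pos": [0, 0, -132], "twist": 0}, {"delta_pos": [0, 0, -132], "twist": 0}], "claw": 0.4}}

```text
time_s: 37.05
tcp_pos: [478.4, -267.9, 204.8]
eef_rot: [[0.251, 0.968, 0.008], [0.968, -0.251, -0.006], [-0.004, 0.009, -1.0]]
force: [0.3, -0.4, -0.2]
opening: 61.1
grasp_force: 0.0
```

```bash
python3 - <<'E'
from h import *
print(ob()); 
for c in("side","scene"):
    s=snap(c,c+"10.png"); print(c,find(s,"red_jar",8))
R=np.array([[.251,.968],[.968,-.251]])
p=np.array([476,-266.2])
for t in ([430,60],[440,272],[450,272]): print(t,(R.T@(np.array(t)-p)).round(1))
E
```

```text
(37.05, [478.4, -267.9, 204.8], [[0.251, 0.968], [0.968, -0.251]], [-37.5, 2.5, 100.6, 0.0, 76.4, -22.9], 61.1, 0.0)
side [(0.74, [368.0, 232.0], array([ 475.1, -265.6]), np.float64(0.81))]
scene [(0.95, [356.0, 226.0], array([ 494.5, -258.6]), np.float64(0.82))]
[430, 60] [ 304.2 -126.4]
[440, 272] [ 511.9 -169.9]
[450, 272] [ 514.5 -160.3]
```

Request:
{"method": "servo_tool", "body": {"moves": [{"delta_pos": [20, -10, 0], "twist": -0.1}, {"delta_pos": [60, -32, 0], "twist": -0.25}, {"delta_pos": [105, -56, 0], "twist": -0.4}, {"delta_pos": [150, -80, 0], "twist": -0.56}, {"delta_pos": [195, -104, 0], "twist": -0.72}, {"delta_pos": [240, -128, 0], "twist": -0.88}, {"delta_pos": [285, -152, 0], "twist": -1.04}, {"delta_pos": [330, -176, 0], "twist": -1.2}, {"delta_pos": [375, -200, 0], "twist": -1.36}, {"delta_pos": [420, -224, 0], "twist": -1.52}, {"delta_pos": [460, -246, 0], "twist": -1.66}, {"delta_pos": [485, -259, 0], "twist": -1.77}, {"delta_pos": [492, -263, 0], "twist": -1.79}, {"delta_pos": [492, -263, 0], "twist": -1.79}, {"delta_pos": [492, -263, 0], "twist": -1.79}], "claw": -1}}

```text
time_s: 39.12
tcp_pos: [345.1, 275.2, 198.7]
eef_rot: [[-0.999, 0.037, -0.001], [0.037, 0.999, -0.001], [0.001, -0.001, -1.0]]
force: [-0.5, -0.9, -0.2]
opening: 0.3
grasp_force: 0.0
```

```bash
python3 - <<'E'
from h import *
print(ob()); s=snap("wrist","w11.png")
cv2.imwrite("pics/w11b.png",s["color"][:,:,::-1])
np.save("w11.npy",{k:s[k] for k in ("intrinsics","cam_to_world")},allow_pickle=True)
E
```

```text
(39.12, [345.1, 275.2, 198.7], [[-0.999, 0.037], [0.037, 0.999]], [28.3, -12.3, 115.1, -0.0, 77.3, -59.5], 0.3, 0.0)
```

View pics/w11b.png

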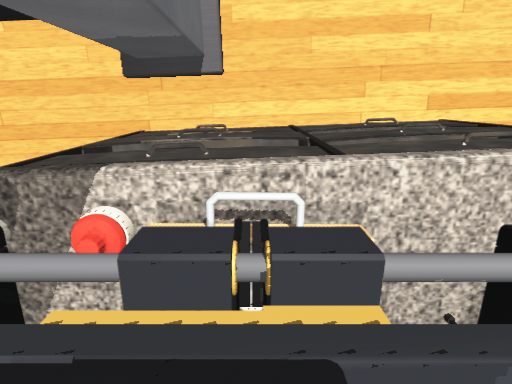

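Request:
{"method": "servo_tool", "body": {"moves": [{"delta_pos": [0, 0, 40], "twist": 0}, {"delta_pos": [0, 0, 90], "twist": 0}, {"delta_pos": [0, 0, 130], "twist": 0}, {"delta_pos": [0, 0, 160], "twist": 0}, {"delta_pos": [0, 0, 175], "twist": 0}, {"delta_pos": [0, 0, 177], "twist": 0}, {"delta_pos": [-4, 0, 177], "twist": 0}, {"delta_pos": [-8, 0, 177], "twist": 0}]}}

```text
time_s: 40.17
tcp_pos: [354.4, 276.6, 23.4]
eef_rot: [[-0.999, 0.035, 0.002], [0.035, 0.999, 0.001], [-0.002, 0.001, -1.0]]
force: [0.8, 0.4, -0.1]
opening: 0.4
grasp_force: 0.0
```

Request:
{"method": "servo_tool", "body": {"moves": [{"delta_pos": [-4, 0, 0], "twist": 0}, {"delta_pos": [-8, 0, 0], "twist": 0}, {"delta_pos": [-15, 0, 0], "twist": 0}, {"delta_pos": [-24, 0, 0], "twist": 0}, {"delta_pos": [-34, 0, 0], "twist": 0}, {"delta_pos": [-44, 0, 0], "twist": 0}, {"delta_pos": [-54, 0, 0], "twist": 0}, {"delta_pos": [-64, 0, 0], "twist": 0}, {"delta_pos": [-74, 0, 0], "twist": 0}, {"delta_pos": [-84, 0, 0], "twist": 0}, {"delta_pos": [-94, 0, 0], "twist": 0}, {"delta_pos": [-102, 0, 0], "twist": 0}, {"delta_pos": [-108, 0, 0], "twist": 0}, {"delta_pos": [-113, 0, 0], "twist": 0}, {"delta_pos": [-116, 0, 0], "twist": 0}, {"delta_pos": [-118, 0, 0], "twist": 0}, {"delta_pos": [-118, 0, 0], "twist": 0}]}}

```text
time_s: 42.3
tcp_pos: [471.2, 272.0, 22.2]
eef_rot: [[-0.999, 0.035, 0.001], [0.035, 0.999, 0.0], [-0.001, 0.0, -1.0]]
force: [-0.7, -0.9, 0.1]
opening: 0.2
grasp_force: 0.3
```

Request:
{"method": "servo_tool", "body": {"moves": [{"delta_pos": [-2, 0, 0], "twist": 0}, {"delta_pos": [-4, 0, 0], "twist": 0}, {"delta_pos": [-5, 0, 0], "twist": 0}, {"delta_pos": [-5, 0, 0], "twist": 0}]}}

```text
time_s: 42.8
tcp_pos: [476.2, 271.8, 22.1]
eef_rot: [[-0.999, 0.035, 0.0], [0.035, 0.999, 0.0], [-0.0, 0.0, -1.0]]
force: [-1.3, -0.6, 0.8]
opening: 0.7
grasp_force: 0.5
```

Request:
{"method": "servo_tool", "body": {"moves": [{"delta_pos": [-1, 0, 0], "twist": 0}, {"delta_pos": [-2, 0, 0], "twist": 0}, {"delta_pos": [-3, 0, 0], "twist": 0}, {"delta_pos": [-3, 0, 0], "twist": 0}]}}

```text
time_s: 43.3
tcp_pos: [477.0, 271.7, 21.9]
eef_rot: [[-0.999, 0.035, -0.004], [0.035, 0.999, -0.0], [0.004, -0.001, -1.0]]
force: [-8.5, 0.7, 5.7]
opening: 0.4
grasp_force: 4.6
```

Request:
{"method": "servo_tool", "body": {"moves": [{"delta_pos": [-1, 0, 0], "twist": 0}, {"delta_pos": [-2, 0, 0], "twist": 0}, {"delta_pos": [-2, 0, 0], "twist": 0}]}}

```text
time_s: 43.68
tcp_pos: [477.1, 271.7, 21.8]
eef_rot: [[-0.999, 0.035, -0.008], [0.035, 0.999, -0.001], [0.008, -0.001, -1.0]]
force: [-16.9, -0.0, 11.8]
opening: 0.5
grasp_force: 7.9
```

Request:
{"method": "servo_tool", "body": {"moves": [{"delta_pos": [10, 0, 0], "twist": 0}, {"delta_pos": [25, 0, 0], "twist": 0}, {"delta_pos": [40, 0, -20], "twist": 0}, {"delta_pos": [45, 0, -70], "twist": 0}, {"delta_pos": [50, -20, -120], "twist": 0}, {"delta_pos": [55, -60, -138], "twist": 0}, {"delta_pos": [57, -110, -138], "twist": 0}, {"delta_pos": [57, -155, -138], "twist": 0}, {"delta_pos": [57, -175, -138], "twist": 0}, {"delta_pos": [57, -179, -138], "twist": 0}, {"delta_pos": [57, -179, -138], "twist": 0}, {"delta_pos": [57, -179, -138], "twist": 0}], "claw": 1}}

```text
time_s: 45.18
tcp_pos: [417.7, 95.4, 160.0]
eef_rot: [[-0.999, 0.034, 0.0], [0.034, 0.999, 0.0], [-0.0, 0.0, -1.0]]
force: [0.5, -0.1, -1.0]
opening: 87.1
grasp_force: 0.0
```

```bash
python3 - <<'E'
from h import *
print(ob()); s=snap("wrist","w12.png"); print(find(s,"timer"))
hsv=cv2.cvtColor(s["color"],cv2.COLOR_RGB2HSV)
m=((hsv[...,0]<8)|(hsv[...,0]>172))&(hsv[...,1]>150)&(hsv[...,2]>70)
m[:, :150]=0;m[:,350:]=0;m[250:]=0
SEC["tr"]=[(31,25),(31,42),(15,54)]
print(m.sum(),fit(s,m,"tr",[420,95]))
E
```

```text
(45.17, [417.7, 95.4, 160.0], [[-0.999, 0.034], [0.034, 0.999]], [2.3, -12.2, 119.3, 0.0, 72.9, -85.8], 87.1, 0.0)
[(0.78, [253.0, 182.0], array([418.4,  94.6]), np.float64(0.89))]
3158 (array([417.5,  94.4]), np.float64(0.9))
```

Request:
{"method": "servo_tool", "body": {"moves": [{"delta_pos": [0, -0.5, 40], "twist": 0}, {"delta_pos": [0, -0.5, 80], "twist": 0}, {"delta_pos": [0, -0.5, 110], "twist": 0}, {"delta_pos": [0, -0.5, 130], "twist": 0}, {"delta_pos": [0, -0.5, 145], "twist": 0}, {"delta_pos": [0, -0.5, 155], "twist": 0}, {"delta_pos": [0, -0.5, 155], "twist": 0}, {"delta_pos": [0, -0.5, 155], "twist": 0}]}}

```text
time_s: 46.28
tcp_pos: [418.4, 94.2, 5.7]
eef_rot: [[-0.999, 0.035, 0.001], [0.035, 0.999, 0.0], [-0.001, 0.0, -1.0]]
force: [-0.1, -0.1, -0.7]
opening: 87.1
grasp_force: 0.0
```

Request:
{"method": "servo_tool", "body": {"moves": [{"delta_pos": [0, 0, 0], "twist": 0}, {"delta_pos": [0, 0, 0], "twist": 0}, {"delta_pos": [0, 0, 0], "twist": 0}, {"delta_pos": [0, 0, 0], "twist": 0}, {"delta_pos": [0, 0, 0], "twist": 0}], "claw": -1}}

```text
time_s: 46.9
tcp_pos: [418.0, 94.1, 5.4]
eef_rot: [[-0.999, 0.035, 0.0], [0.035, 0.999, 0.0], [-0.0, 0.0, -1.0]]
force: [-0.9, 0.5, 3.7]
opening: 66.6
grasp_force: 30.0
```

Request:
{"method": "servo_tool", "body": {"moves": [{"delta_pos": [0, 0, -15], "twist": 0}, {"delta_pos": [0, 0, -40], "twist": 0}, {"delta_pos": [1, 20, -60], "twist": 0}, {"delta_pos": [2, 60, -60], "twist": 0}, {"delta_pos": [3, 110, -60], "twist": 0}, {"delta_pos": [4, 160, -60], "twist": 0}, {"delta_pos": [5, 210, -60], "twist": 0}, {"delta_pos": [6.5, 250, -60], "twist": 0}, {"delta_pos": [6.5, 266, -60], "twist": 0}, {"delta_pos": [6.5, 271.5, -50], "twist": 0}, {"delta_pos": [6.5, 271.5, -35], "twist": 0}, {"delta_pos": [6.5, 271.5, -22], "twist": 0}, {"delta_pos": [6.5, 271.5, -12], "twist": 0}, {"delta_pos": [6.5, 271.5, -6], "twist": 0}, {"delta_pos": [6.5, 271.5, -2], "twist": 0}, {"delta_pos": [6.5, 271.5, 0], "twist": 0}, {"delta_pos": [6.5, 271.5, 0.5], "twist": 0}, {"delta_pos": [6.5, 271.5, 0.5], "twist": 0}]}}

```text
time_s: 49.15
tcp_pos: [421.0, 365.9, 5.4]
eef_rot: [[-0.999, 0.035, 0.001], [0.035, 0.999, 0.0], [-0.001, 0.0, -1.0]]
force: [-1.6, -2.2, 5.3]
opening: 66.1
grasp_force: 30.0
```

Request:
{"method": "servo_tool", "body": {"moves": [{"delta_pos": [0, 0, 0], "twist": 0}, {"delta_pos": [0, 0, 0], "twist": 0}, {"delta_pos": [0, 0, 0], "twist": 0}, {"delta_pos": [0, 0, -20], "twist": 0}, {"delta_pos": [0, 0, -65], "twist": 0}, {"delta_pos": [0, 0, -115], "twist": 0}, {"delta_pos": [0, 0, -155], "twist": 0}, {"delta_pos": [0, 0, -155], "twist": 0}, {"delta_pos": [0, 0, -155], "twist": 0}], "claw": 1}}

```text
time_s: 50.28
tcp_pos: [420.5, 365.6, 160.1]
eef_rot: [[-0.999, 0.035, 0.001], [0.035, 0.999, 0.0], [-0.001, 0.0, -1.0]]
force: [-0.6, -1.4, -1.0]
opening: 86.6
grasp_force: 0.0
```

```bash
python3 - <<'E'
from h import *
print(ob()); s=snap("wrist","w13.png"); print(find(s,"timer"))
hsv=cv2.cvtColor(s["color"],cv2.COLOR_RGB2HSV)
m=((hsv[...,0]<8)|(hsv[...,0]>172))&(hsv[...,1]>150)&(hsv[...,2]>70)
m[:, :150]=0;m[:,350:]=0;m[250:]=0
SEC["tr"]=[(31,25),(31,42),(15,54)]
print(m.sum(),fit(s,m,"tr",[420,365]))
R=np.array([[-.999,.035],[.035,.999]])
print((R.T@np.array([416.3-420.8,-50.3-366])).round(1))
E
```

```text
(50.27, [420.5, 365.6, 160.1], [[-0.999, 0.035], [0.035, 0.999]], [32.9, 6.4, 101.4, -0.0, 72.2, -55.1], 86.6, 0.0)
[(0.88, [251.0, 181.0], array([420. , 364.9]), np.float64(0.92))]
3153 (array([420.7, 365.6]), np.float64(0.9))
[ -10.1 -416. ]
```

Request:
{"method": "servo_tool", "body": {"moves": [{"delta_pos": [-1, -40, 0], "twist": 0}, {"delta_pos": [-2, -100, 0], "twist": 0}, {"delta_pos": [-4, -160, 0], "twist": 0}, {"delta_pos": [-5, -220, 0], "twist": 0}, {"delta_pos": [-6, -280, 0], "twist": 0}, {"delta_pos": [-8, -340, 0], "twist": 0}, {"delta_pos": [-9, -390, 0], "twist": 0}, {"delta_pos": [-10, -416, 0], "twist": 0}, {"delta_pos": [-10, -416, 0], "twist": 0}, {"delta_pos": [-10, -416, 0], "twist": 0}], "claw": 0.45}}

```text
time_s: 51.62
tcp_pos: [415.6, -49.7, 158.7]
eef_rot: [[-0.999, 0.035, -0.002], [0.035, 0.999, 0.001], [0.002, 0.001, -1.0]]
force: [0.0, -0.8, 0.2]
opening: 63.0
grasp_force: 0.0
```

```bash
python3 - <<'E'
from h import *
print(ob()); s=snap("wrist","w14.png"); print(find(s,"white_jar"))
E
```

```text
(51.62, [415.6, -49.7, 158.7], [[-0.999, 0.035], [0.035, 0.999]], [-17.7, -13.6, 120.6, 0.0, 73.2, -105.7], 63.0, 0.0)
[(0.82, [248.0, 196.0], array([415.5, -50.7]), np.float64(0.97))]
```

Request:
{"method": "servo_tool", "body": {"moves": [{"delta_pos": [0, -0.5, 20], "twist": 0}, {"delta_pos": [0, -0.5, 50], "twist": 0}, {"delta_pos": [0, -0.5, 80], "twist": 0}, {"delta_pos": [0, -0.5, 100], "twist": 0}, {"delta_pos": [0, -0.5, 109], "twist": 0}, {"delta_pos": [0, -0.5, 109], "twist": 0}, {"delta_pos": [0, -0.5, 109], "twist": 0}]}}

```text
time_s: 52.6
tcp_pos: [416.9, -50.9, 51.4]
eef_rot: [[-0.999, 0.034, 0.002], [0.034, 0.999, -0.0], [-0.002, -0.0, -1.0]]
force: [0.5, -1.3, -0.3]
opening: 63.4
grasp_force: 0.0
```

Request:
{"method": "servo_tool", "body": {"moves": [{"delta_pos": [0, 0, 0], "twist": 0}, {"delta_pos": [0, 0, 0], "twist": 0}, {"delta_pos": [0, 0, 0], "twist": 0}, {"delta_pos": [0, 0, 0], "twist": 0}, {"delta_pos": [0, 0, 0], "twist": 0}], "claw": -1}}

```text
time_s: 53.22
tcp_pos: [416.4, -51.0, 50.8]
eef_rot: [[-0.999, 0.035, 0.0], [0.035, 0.999, -0.0], [-0.0, -0.0, -1.0]]
force: [-1.1, 0.2, 3.2]
opening: 41.7
grasp_force: 30.0
```

Request:
{"method": "servo_tool", "body": {"moves": [{"delta_pos": [0, 0, -15], "twist": 0}, {"delta_pos": [0, 0, -40], "twist": 0}, {"delta_pos": [1, 20, -60], "twist": 0}, {"delta_pos": [3, 60, -60], "twist": 0}, {"delta_pos": [5, 110, -60], "twist": 0}, {"delta_pos": [7, 160, -60], "twist": 0}, {"delta_pos": [9, 210, -60], "twist": 0}, {"delta_pos": [10, 260, -60], "twist": 0}, {"delta_pos": [11, 300, -60], "twist": 0}, {"delta_pos": [11, 322, -60], "twist": 0}, {"delta_pos": [11, 331, -50], "twist": 0}, {"delta_pos": [11, 331, -35], "twist": 0}, {"delta_pos": [11, 331, -22], "twist": 0}, {"delta_pos": [11, 331, -12], "twist": 0}, {"delta_pos": [11, 331, -6], "twist": 0}, {"delta_pos": [11, 331, -2], "twist": 0}, {"delta_pos": [11, 331, 0], "twist": 0}, {"delta_pos": [11, 331, 0.5], "twist": 0}, {"delta_pos": [11, 331, 0.5], "twist": 0}]}}

```text
time_s: 55.6
tcp_pos: [417.0, 280.3, 50.8]
eef_rot: [[-0.999, 0.035, 0.001], [0.035, 0.999, 0.0], [-0.001, 0.0, -1.0]]
force: [-1.6, -1.9, 4.4]
opening: 41.8
grasp_force: 30.0
```

Request:
{"method": "servo_tool", "body": {"moves": [{"delta_pos": [0, 0, 0], "twist": 0}, {"delta_pos": [0, 0, 0], "twist": 0}, {"delta_pos": [0, 0, 0], "twist": 0}, {"delta_pos": [0, 0, -30], "twist": 0}, {"delta_pos": [0, 0, -70], "twist": 0}, {"delta_pos": [0, 0, -110], "twist": 0}, {"delta_pos": [0, 0, -110], "twist": 0}], "claw": 0.4}}

```text
time_s: 56.48
tcp_pos: [419.1, 281.5, 163.9]
eef_rot: [[-0.999, 0.035, 0.007], [0.035, 0.999, 0.003], [-0.007, 0.003, -1.0]]
force: [0.4, 0.1, -0.8]
opening: 60.8
grasp_force: 0.0
```

```bash
python3 - <<'E'
from h import *
print(ob()); s=snap("wrist","w15.png"); print(find(s,"white_jar"))
R=np.array([[-.999,.035],[.035,.999]])
print((R.T@(np.array([414.6,-145.2])-ob()[1][:2])).round(1))
E
```

```text
(56.48, [419.1, 281.5, 163.9], [[-0.999, 0.035], [0.035, 0.999]], [24.9, -1.4, 109.0, 0.0, 71.9, -63.1], 60.8, 0.0)
[(0.58, [249.0, 190.0], array([416.2, 279.7]), np.float64(0.96))]
[ -12.9 -425.1]
```

Request:
{"method": "servo_tool", "body": {"moves": [{"delta_pos": [-1, -40, 0], "twist": 0}, {"delta_pos": [-3, -100, 0], "twist": 0}, {"delta_pos": [-5, -160, 0], "twist": 0}, {"delta_pos": [-7, -220, 0], "twist": 0}, {"delta_pos": [-9, -280, 0], "twist": 0}, {"delta_pos": [-11, -340, 0], "twist": 0}, {"delta_pos": [-12, -395, 0], "twist": 0}, {"delta_pos": [-12.5, -425, 0], "twist": 0}, {"delta_pos": [-12.5, -425, 0], "twist": 0}, {"delta_pos": [-12.5, -425, 0], "twist": 0}, {"delta_pos": [-12.5, -425, 20], "twist": 0}, {"delta_pos": [-12.5, -425, 50], "twist": 0}, {"delta_pos": [-12.5, -425, 80], "twist": 0}, {"delta_pos": [-12.5, -425, 102], "twist": 0}, {"delta_pos": [-12.5, -425, 111], "twist": 0}, {"delta_pos": [-12.5, -425, 111], "twist": 0}, {"delta_pos": [-12.5, -425, 111], "twist": 0}], "claw": 1}}

```text
time_s: 58.7
tcp_pos: [415.1, -145.0, 50.0]
eef_rot: [[-0.999, 0.034, 0.001], [0.034, 0.999, -0.001], [-0.001, -0.001, -1.0]]
force: [-0.4, -0.2, -0.5]
opening: 87.3
grasp_force: 0.0
```

Request:
{"method": "servo_tool", "body": {"moves": [{"delta_pos": [0, 0, 0], "twist": 0}, {"delta_pos": [0, 0, 0], "twist": 0}, {"delta_pos": [0, 0, 0], "twist": 0}, {"delta_pos": [0, 0, 0], "twist": 0}, {"delta_pos": [0, 0, 0], "twist": 0}], "claw": -1}}

```text
time_s: 59.32
tcp_pos: [414.6, -145.1, 49.4]
eef_rot: [[-0.999, 0.035, 0.0], [0.035, 0.999, -0.0], [-0.0, -0.0, -1.0]]
force: [-0.9, 1.2, 4.2]
opening: 67.4
grasp_force: 30.0
```

Request:
{"method": "servo_tool", "body": {"moves": [{"delta_pos": [0, 0, -15], "twist": 0}, {"delta_pos": [0, 0, -40], "twist": 0}, {"delta_pos": [1, 20, -60], "twist": 0}, {"delta_pos": [3, 60, -60], "twist": 0}, {"delta_pos": [5, 110, -60], "twist": 0}, {"delta_pos": [7, 160, -60], "twist": 0}, {"delta_pos": [9, 210, -60], "twist": 0}, {"delta_pos": [11, 260, -60], "twist": 0}, {"delta_pos": [13, 300, -60], "twist": 0}, {"delta_pos": [14, 325, -60], "twist": 0}, {"delta_pos": [14, 335, -50], "twist": 0}, {"delta_pos": [14, 336, -35], "twist": 0}, {"delta_pos": [14, 336, -22], "twist": 0}, {"delta_pos": [14, 336, -12], "twist": 0}, {"delta_pos": [14, 336, -6], "twist": 0}, {"delta_pos": [14, 336, -2], "twist": 0}, {"delta_pos": [14, 336, 0], "twist": 0}, {"delta_pos": [14, 336, 0.5], "twist": 0}, {"delta_pos": [14, 336, 0.5], "twist": 0}]}}

```text
time_s: 61.7
tcp_pos: [412.3, 191.3, 49.4]
eef_rot: [[-0.999, 0.035, 0.0], [0.035, 0.999, -0.0], [-0.0, -0.0, -1.0]]
force: [-4.2, -2.9, 5.6]
opening: 66.9
grasp_force: 30.0
```

Request:
{"method": "servo_tool", "body": {"moves": [{"delta_pos": [0, 0, 0], "twist": 0}, {"delta_pos": [0, 0, 0], "twist": 0}, {"delta_pos": [0, 0, 0], "twist": 0}, {"delta_pos": [0, 0, -30], "twist": 0}, {"delta_pos": [0, 0, -80], "twist": 0}, {"delta_pos": [0, 0, -140], "twist": 0}, {"delta_pos": [0, -60, -200], "twist": 0}, {"delta_pos": [0, -120, -220], "twist": 0}, {"delta_pos": [0, -180, -220], "twist": 0}, {"delta_pos": [0, -220, -220], "twist": 0}, {"delta_pos": [0, -220, -220], "twist": 0}, {"delta_pos": [0, -220, -220], "twist": 0}], "claw": 1}}

```text
time_s: 63.2
tcp_pos: [404.4, -28.3, 268.5]
eef_rot: [[-0.999, 0.036, 0.0], [0.036, 0.999, 0.001], [-0.0, 0.001, -1.0]]
force: [-0.3, -0.7, 0.3]
opening: 86.8
grasp_force: 0.0
```

```bash
python3 - <<'E'
from h import *
print(ob())
for c in("side","scene"):
    s=snap(c,c+"16.png")
    for n in ["jam_jar","white_jar","timer"]: print(c,n,find(s,n))
    for n in ["green_jar","salt_shaker"]: print(c,n,find(s,n,20))
    print(find(s,"red_jar",8))
a=cv2.imread("pics/scene16.png")[90:300,130:470];b=cv2.imread("pics/side16.png")[60:300,120:460]
A=np.hstack([cv2.resize(a,(400,247),interpolation=2),cv2.resize(b,(400,282),interpolation=2)[:247]])
cv2.imwrite("pics/f1.png",cv2.resize(b,(794,560),interpolation=2)); cv2.imwrite("pics/f2.png",cv2.resize(a,(794,490),interpolation=2))
E
```

```text
(63.2, [404.4, -28.3, 268.5], [[-0.999, 0.036], [0.036, 0.999]], [-15.2, -20.8, 114.2, 0.0, 86.6, -103.2], 86.8, 0.0)
side jam_jar []
side white_jar []
side timer []
side green_jar [(0.59, [237.0, 159.0], array([570.1, 187. ]), np.float64(0.1))]
side salt_shaker []
[(0.63, [371.0, 234.0], array([ 476.9, -266.6]), np.float64(0.91))]
scene jam_jar [(0.72, [202.0, 195.0], array([412. , 192.3]), np.float64(0.93))]
scene white_jar [(0.68, [182.0, 184.0], array([421.1, 285.4]), np.float64(0.85))]
scene timer [(0.53, [229.0, 160.0], array([581.6, 360.2]), np.float64(0.13)), (0.39, [172.0, 188.0], array([476.4, 366.9]), np.float64(0.14))]
scene green_jar [(0.72, [234.0, 170.0], array([594.7, 201. ]), np.float64(0.79))]
scene salt_shaker [(0.71, [215.0, 164.0], array([602.4, 291.9]), np.float64(0.57))]
[(0.68, [355.0, 225.0], array([ 493.9, -259.5]), np.float64(0.85))]
```

View pics/f1.png

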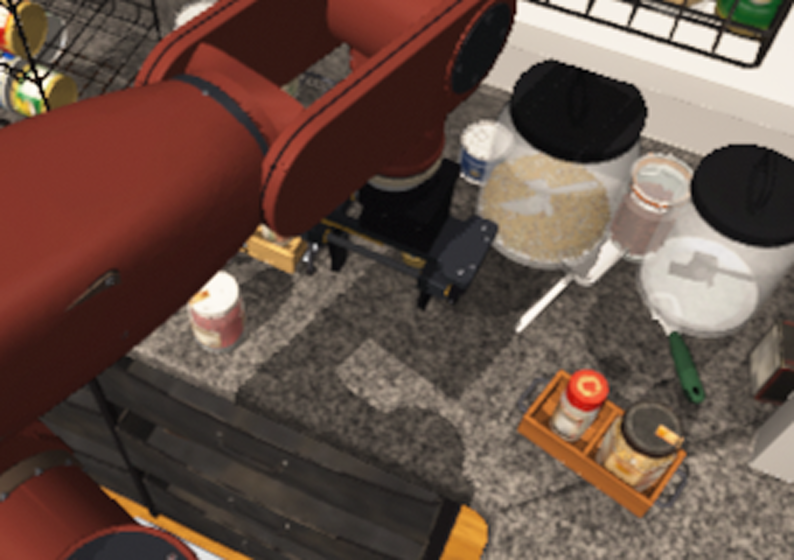

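View pics/f2.png

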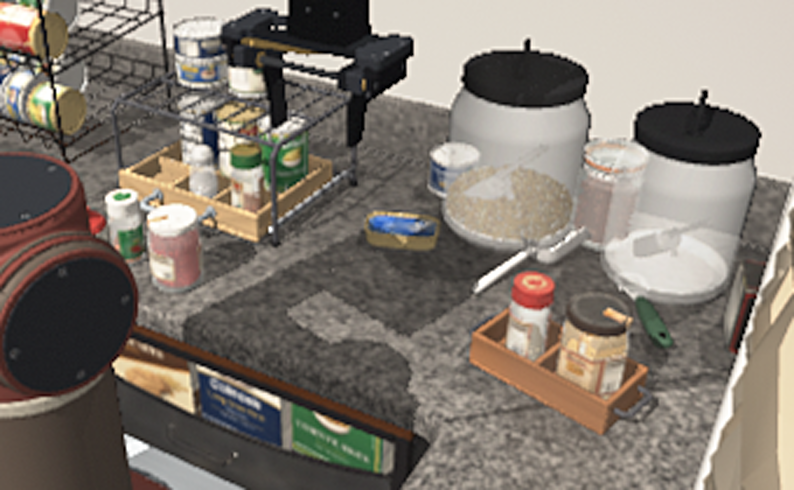

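```bash
python3 - <<'E'
import cv2,numpy as np
a=cv2.imread("pics/scene0.png",0).astype(np.float32);b=cv2.imread("pics/scene16.png",0).astype(np.float32)
# jam (lid+body), tray front right panel
for n,(u0,u1,v0,v1) in dict(jam=(192,220,176,216),tray=(182,250,160,192)).items():
    t=b[v0:v1,u0:u1]; r=cv2.matchTemplate(cv2.resize(a[v0-6:v1+6,u0-6:u1+6],None,fx=8,fy=8,interpolation=cv2.INTER_CUBIC),cv2.resize(t,None,fx=8,fy=8,interpolation=cv2.INTER_CUBIC),cv2.TM_CCOEFF_NORMED)
    _,m,_,p=cv2.minMaxLoc(r); print(n,m,(48-p[0])/8,(48-p[1])/8)
E
```

```text
jam 0.9850262403488159 -0.25 0.0
tray 0.8531045317649841 -0.125 0.0
```

```bash
python3 -c "
from cell import arm
print(arm.job_done())"
```

```text
the job is handed in; nothing more can be done
None
```

I handed the job in at about 63 s of the 149 s limit: the red-capped jar stands in the caddy's empty pocket and the tray is pushed fully home. The jam jar, white jar and timer are upright within about 1 mm of where they started, and the green jar and salt shaker still stand in the tray.

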